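Close a self-adhesive carton on a tilted packing stand and hold it shut with a press pad

TASK

Close the carton on the tilted packing stand: fold its two end flaps (left and right) down flat first, then fold the two long panels (near and far) down over them. Then take the press pad by its handle, lay it flush on the sloping top, centred over the seam between the two panels, and press it down firmly, with about 10 to 20 N, so that the panels lie flat on the adhesive; finish while still gripping the pad and pressing. Do not crush the carton, and leave the other parts on the bench where they are.

Things in the scene. Friction and masses are not known exactly. Their poses are not given: they have to be found in the camera images.
- carton: open brown shipping carton, 140 (x) by 200 (y) by 100 mm high, and the tray it sits fast in; origin: on the tray's pivot, 76 mm to -x of and 115 mm below point top; x points up the slope (away from the robot), y left, z out of the open top. The tray of a tilting stand is locked at a slope of 0.15 to 0.5 rad (varies; the top faces up and towards the robot), rigid when pressed. Lips and quadrants of the stand stay 25 mm or more below the rim
- top (a point): centre of the top of the closed carton: the point on the seam in the middle of the outer faces of the two closed long panels, same axes as the carton (z is the normal of the closed top)
- flap_left (a joint): left end flap, 134 mm wide (x), 70 mm long, 3 mm thick, hinged on the rim along x at 100 mm to +y of point top and 6 mm below it; two white adhesive strips on its outer face; 0 = folded flat over the opening, 1.57 = standing straight up, more = leaning outwards. Limp crease: stays where it is put (moment 0.04 N m)
- flap_right (a joint): right end flap, the mirror image of flap_left, hinged at 100 mm to -y of the point top, 6 mm below it; same values, also stays where it is put
- flap_near (a joint): near long panel, 200 mm wide (y), 70 mm long, 3 mm thick, hinged along y at 70 mm to -x of point top (low side) and 3 mm below it; 0 = flat over the end flaps with its free edge at the seam, 1.57 = straight up along the top's normal, more = outwards. Springy crease: takes 3 to 5 N near the free edge to fold; let go when flat it springs up to about 0.4 rad and stays there until pressed
- flap_far (a joint): far long panel, mirror image of flap_near, hinged at 70 mm to +x of the point top (the high side); same values and the same springy crease
- pad: press pad: plywood board with a black rubber sole, 130 (x) by 110 (y) by 15 mm thick, about 0.35 kg, with a dark wooden handle on top: a ridge 96 mm long (x), 24 mm thick (y), from 15 to 60 mm above the underside; starts lying on its sole on the bench, left or right of the stand; origin: centre of the underside of the sole; z up through the handle
- pad_grip (a point): middle of the press pad's handle, 42 mm above the underside of the sole; grip it across y (24 mm)
- parts_box: bystander: small brown parts box with white label and yellow band, 110 x 85 x 55 mm high; origin at the centre of its underside
- bearing: bystander: steel ball bearing lying flat, 62 mm diameter, 18 mm high; origin at the centre of its underside
- sprocket: bystander: dark steel chain sprocket lying flat, 105 mm diameter, 28 mm high at the hub; origin at the centre of its underside
- tape_roll: bystander: roll of amber tape lying flat, 96 mm diameter, 48 mm high; origin at the centre of its underside
- coupling: bystander: steel shaft coupling with an orange insert, standing, 52 mm diameter, 62 mm high; origin at the centre of its underside
- spray_can: bystander: green spray can, standing, 52 mm diameter, 160 mm high; origin at the centre of its underside
Mind the look-alikes: they are no part of the job. What is shaped like the pad but blue or turquoise is not meant.

How it is judged:
By the outcome, as a careful person would: the job done as asked, in the order asked, and still so for the second after the job is handed in, while the arm keeps its last pose, push and grip.
It also fails if it takes over 64 s, if anything falls off the work surface, if the arm or the gripper's body presses on something with over 40 N, if the wrist force passes 120 N, or if a joint passes its speed limit or range.

ROBOT

A 6-joint arm with a two-finger parallel gripper is mounted at the origin on the work surface. World frame = base frame: x ahead of the robot, y to its left, z up, the work surface at z = 0. Lengths are in mm, angles in rad, forces in N, time in s.
With the tool pointing down it reaches from about 275 to 825 mm from the base axis. Payload 5.2 kg.
Tool frame: the origin (TCP) lies where the fingers leave the gripper's body, on its centre line; the fingertips stand 84 mm ahead of it and the grasp point (between the pads) lies 65 mm ahead of it; z points along the fingers, y is the direction in which the jaws open and shut (so a half turn about z gives the same grasp; the last joint's range is limited). The gripper opens to 93 mm and grips with 3 to 60 N. Pads are 15 mm wide; open, the fingers measure 128 mm over their backs; the gripper's body (75 mm by 188 mm) begins 65 mm behind the grasp point.
Start: joints at [-1.551, 0.259, 1.535, -0, 1.348, -0.203], TCP at [121.55, -536.406, 302.753] pointing down, gripper open.
Joint ranges: [-3.14, 3.14], [-0.91, 2.08], [0.19, 2.58], [-1.22, 4.36], [0.22, 2.71], [-3.12, 3.12]. Speed limits (rad/s): [2.57, 2.57, 3.14, 3.14, 3.14, 3.14].

INTERFACE

Orientations are given as a unit quaternion [x, y, z, w].
In Python, from rig import sense, read_camera, camera_info, order gives the robot as it stands. The module is installed in compiled form; this text tells all that it offers.
- The arm moves only by the tool arm_command, never from a script. Its argument "moves" is a list that holds one entry, the list of rows, each a list of 4 numbers: the shift along the tool's x, y, z in cm, then the turn about the tool's z in rad. A call has 1 to 8 rows; each row shifts and turns the commanded pose from where the row before left it, along the tool's axes as they then stand; what a row does not reach is not made up. A row lasts 1/12 s, in which the tool goes at most 41.7 mm and 7.16 degrees, less where a joint would pass 70% of its speed; a pose out of reach is approached as far as the arm can. A call is refused whole if a number of a shift passes 4.17 or a number of a turn 0.125, either way. A call with a gripper value outside its range is refused whole. "gripper" is the opening, from 0 (shut) to 1 (fully open), set as the call begins (left out, the last holds). The fingers move at their own pace and stop on an object; "newtons" is the grip in N (left out, the last holds). Time passes only in rows, so rows that do not move let the fingers close. It gives the time, the measured TCP pose, the force and the opening at its end, in the units of the state.
- sense(): the state, without advancing time (a new reading comes with each control period).
- read_camera(name): name is "side" or "top"; returns (picture, depth): 420x560x3 uint8, blue, green, red; 420x560 float32, mm along the optical axis (not along the pixel's ray), 0 where there is no reading.
- camera_info(name): a dict with "camera_matrix" (3x3 intrinsics, pixels), "k1" (the pictures are not rectified: a ray, as slopes to the right and down, at radius r is drawn at 1 + k1 r^2 times it, then the intrinsics apply), "position" and "attitude" of the camera in the world. Camera axes: x right, y up, looking along -z (the intrinsics and any distortion apply to the point x, -y, -z); pixel columns grow to the right and rows downward; lengths in mm; the calibration is good to about 2 mm. A picture is of the moment at which its call begins. camera_info takes no time and is no camera call.
- order.sign_off(): hands the job in, once; it reports no verdict.
The state is a dict: "clock": time; "joint_positions": joint angles; "qd": joint speeds; "joint_torque": joint torques, N m; "eef_pos": TCP position; "orientation": TCP orientation; "wrist_force": force on the tool from outside, world axes, zero at the start; "moment": the same for the moment, N m; "finger_gap": finger opening in mm.
Only numpy, scipy, OpenCV 4.12 (cv2) and the standard library are available. Lean on these libraries where they do the work, as an engineer would, in place of code of your own. Each camera call takes 0.05 s, during which the arm holds its last target.

## Working session

There is one attempt and no reset: what is moved stays moved. The work goes in short steps, Python scripts to look and compute and a tool call to move; the robot and the scene stay as the last step left them, time stands still between calls to the robot, and variables do not carry over. Pictures are saved under pics/ and viewed, and the job is handed in when it is done.

Besides the shell and the picture viewer there is one more tool, called after ">>>" as a command line: name --argument value ..., lists and objects as JSON in quotes. arm_command: Moves the arm, as the interface text tells. Its arguments: {"type":"object","properties":{"moves":{"type":"array","items":{"type":"array","items":{"type":"array","items":{"type":"number"}}}},"gripper":{"type":"number"},"newtons":{"type":"number"}},"required":["moves"]}

```bash
mkdir -p pics; ls
cat > h.py <<'E'
import numpy as np, cv2, json
from rig import sense, read_camera, camera_info, order
from scipy.spatial.transform import Rotation as R
def grab(tag):
    for n in ("side","top"):
        p,d=read_camera(n); cv2.imwrite(f"pics/{tag}_{n}.png",p); np.save(f"pics/{tag}_{n}.npy",d)
def cam(n):
    c=camera_info(n); a=np.array(c["attitude"],float)
    Rm=R.from_quat(a).as_matrix() if a.size==4 else a.reshape(3,3)
    return np.array(c["camera_matrix"]),c["k1"],np.array(c["position"],float),Rm
def ray(n,u,v):
    K,k1,p,Rm=cam(n)
    xd=(u-K[0,2])/K[0,0]; yd=(v-K[1,2])/K[1,1]
    rd=np.hypot(xd,yd); r=rd
    for _ in range(20): r=rd/(1+k1*r*r)
    s=np.where(rd>0,r/np.maximum(rd,1e-12),1.)
    x=xd*s;y=yd*s
    return p, np.stack([x,-y,-np.ones_like(x)],-1)@Rm.T
def cloud(n,d):
    v,u=np.mgrid[0:420,0:560].astype(float)
    p,r=ray(n,u,v)
    P=p+r*d[...,None]; P[d<=0]=np.nan
    return P
def proj(n,X):
    K,k1,p,Rm=cam(n); c=(np.atleast_2d(X)-p)@Rm
    x=c[:,0]/-c[:,2]; y=-c[:,1]/-c[:,2]; f=1+k1*(x*x+y*y)
    return np.stack([x*f*K[0,0]+K[0,2],y*f*K[1,1]+K[1,2]],-1)
E
python3 - <<'E'
from h import *
for n in("side","top"): print(camera_info(n))
grab("a"); print(sense())
E
```

```text
pics
{'camera_matrix': array([[442.94530066,   0.        , 274.56859135],
       [  0.        , 442.94530066, 210.56171767],
       [  0.        ,   0.        ,   1.        ]]), 'k1': -0.10391432513070478, 'position': array([ 226.00312502, 1051.75440155, 1089.75484548]), 'attitude': array([-0.05711896,  0.39012432,  0.90857448, -0.13795959])}
{'camera_matrix': array([[433.374884  ,   0.        , 285.78394053],
       [  0.        , 433.374884  , 211.65982996],
       [  0.        ,   0.        ,   1.        ]]), 'k1': -0.044932227190596974, 'position': array([ 370.67334038,   77.68562499, 1191.5785738 ]), 'attitude': array([ 0.0459139 , -0.04554275, -0.69748741,  0.71367295])}
{'clock': 0.1, 'joint_positions': array([-1.55081896e+00,  2.59295389e-01,  1.53595104e+00,  1.73565719e-05,
        1.34800196e+00, -2.02796074e-01]), 'qd': array([-0.00030418, -0.00046854, -0.00272767,  0.00060006,  0.00038633,
        0.00017197]), 'joint_torque': array([ 1.24129689e-03, -4.38215697e+01, -2.84643620e+01,  7.19221355e-02,
        3.62002593e-02, -5.43735041e-05]), 'eef_pos': array([ 121.53717815, -536.04915494,  301.99619831]), 'orientation': array([ 9.93802784e-01,  1.11154585e-01,  8.39962671e-05, -8.23637725e-04]), 'wrist_force': array([-1.42871286, -0.06489546,  0.22530034]), 'moment': array([ 0.02526441,  0.0450596 , -0.00834772]), 'finger_gap': 93.25262394349082}
```

View pics/a_side.png

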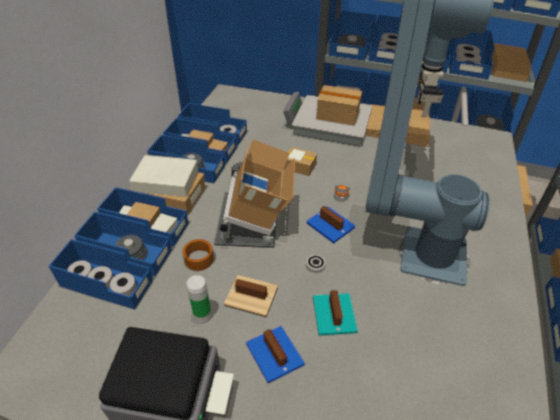

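View pics/a_top.png

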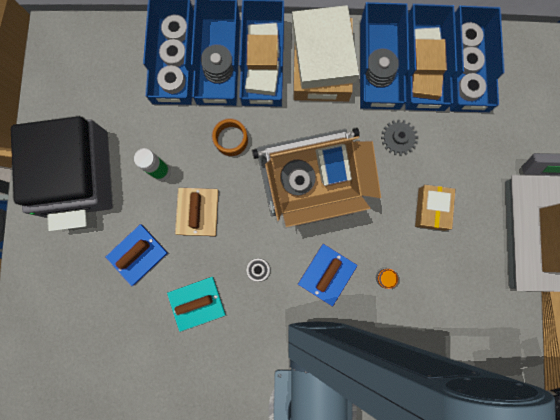

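Run:
```python
from h import *
t=cv2.imread("pics/a_top.png"); s=cv2.imread("pics/a_side.png")
a=cv2.resize(t[110:250,160:400],(800,467),interpolation=cv2.INTER_CUBIC)
b=cv2.resize(s[130:250,200:330],(650,600),interpolation=cv2.INTER_CUBIC)
cv2.imwrite("pics/b1.png",a);cv2.imwrite("pics/b2.png",b)
```

```text
(no output)
```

View pics/b1.png

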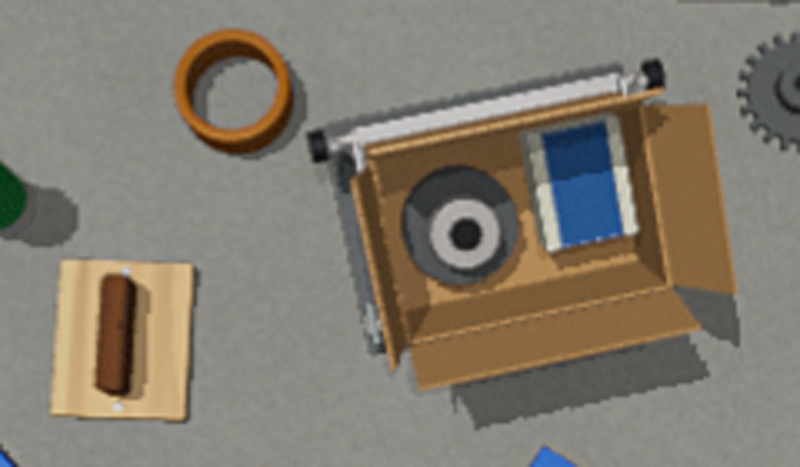

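View pics/b2.png

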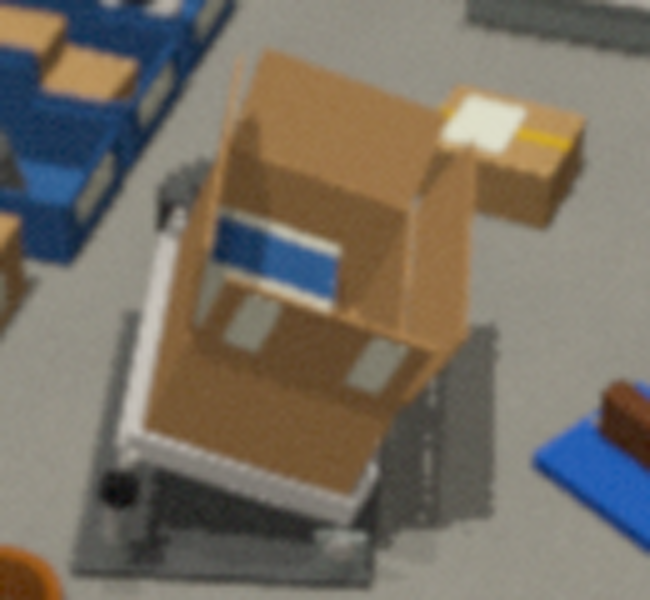

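```bash
cat > planes.py <<'E'
from h import *
def fit(P,thr=4):
    P=P[np.isfinite(P).all(1)]
    best=None; rng=np.random.default_rng(0)
    for _ in range(300):
        q=P[rng.choice(len(P),3,False)]; n=np.cross(q[1]-q[0],q[2]-q[0]); L=np.linalg.norm(n)
        if L<1e-6: continue
        n/=L; m=abs((P-q[0])@n)<thr
        if best is None or m.sum()>best.sum(): best=m
    Q=P[best]; c=Q.mean(0); u,s,v=np.linalg.svd(Q-c); return c,v[2],s/np.sqrt(len(Q)),best.sum(),len(P)
def poly(n,tag,pts):
    d=np.load(f"pics/{tag}_{n}.npy"); m=np.zeros(d.shape,np.uint8)
    cv2.fillPoly(m,[np.round(np.array(pts)).astype(int)],1)
    return cloud(n,d)[m>0]
E
python3 - <<'E'
from planes import *
b1=lambda p:[(160+x*.3,110+y*.3) for x,y in p]
b2=lambda p:[(200+x/5,130+y/5) for x,y in p]
S={"leftwall(side)":("side",b2([(215,375),(375,425),(340,475),(170,420)])),
"leftflap(side)":("side",b2([(225,300),(420,360),(390,395),(210,335)])),
"rightflap(side)":("side",b2([(265,70),(420,120),(395,185),(250,140)])),
"near(side)":("side",b2([(430,200),(460,180),(455,310),(425,320)])),
"near(top)":("top",b1([(425,350),(660,298),(675,320),(430,375)])),
"rightflap(top)":("top",b1([(660,120),(700,115),(725,275),(682,278)])),
"leftfl(top)":("top",b1([(360,190),(368,190),(395,345),(390,345)])),
"handle":("top",b1([(105,285),(128,285),(124,380),(102,380)])),
"board":("top",b1([(70,270),(95,280),(90,400),(62,400)])),
}
for k,(n,p) in S.items():
    c,nn,s,a,b=fit(poly(n,"a",p)); print(k,c.round(1),nn.round(3),s.round(1),a,b)
E
```

```text
leftwall(side) [578.  110.5 117. ] [-0.24   0.971  0.001] [32.8 15.4  1.8] 416 439
leftflap(side) [550.  112.9 191.3] [-0.161  0.969 -0.187] [35.4 12.9  1.6] 358 361
rightflap(side) [ 608.7 -102.2  191.3] [ 0.36  -0.852 -0.38 ] [31.9 15.3  2.1] 384 486
near(side) [505.1 -15.7 176.2] [0.828 0.201 0.523] [39.3 12.1  0.9] 178 178
near(top) [508.6 -12.9 171.7] [-0.832 -0.202 -0.516] [51.1 13.5  0.8] 618 618
rightflap(top) [ 604.6 -110.   199.6] [ 0.364 -0.849 -0.382] [33.8 14.5  1.1] 658 658
leftfl(top) [550.8 110.4 211.3] [ 0.165 -0.972  0.169] [32.2  9.8  0.3] 119 119
handle [517.7 321.9  58.5] [ 0.013  0.508 -0.861] [22.7  4.9  2.1] 160 199
board [518.5 360.4  15.1] [0.    0.037 0.999] [30.6  6.8  1.9] 297 325
```

```bash
cat > model.py <<'E'
from h import *
psi,s=0.239,0.385
xc=np.array([np.cos(s)*np.cos(psi),np.cos(s)*np.sin(psi),np.sin(s)])
yc=np.array([-np.sin(psi),np.cos(psi),0]); zc=np.cross(xc,yc)
M=np.stack([xc,yc,zc],1)
E
python3 - <<'E'
from model import *
from planes import *
tocar=lambda v:M.T@v
pl={"lw":([578,110.5,117],[-.24,.971,.001]),"lf":([550,112.9,191.3],[-.161,.969,-.187]),"lft":([550.8,110.4,211.3],[-.165,.972,-.169]),"rf":([604.6,-110,199.6],[-.364,.849,.382]),"rfs":([608.7,-102.2,191.3],[-.36,.852,.38]),"n":([508.6,-12.9,171.7],[.832,.202,.516])}
for k,(c,n) in pl.items():
    c=tocar(np.array(c));n=tocar(np.array(n)); print(k,c.round(1),n.round(3))
yl=tocar(np.array(pl["lw"][0]))[1]; y0=yl-100
c=tocar(np.array(pl["rf"][0]));n=tocar(np.array(pl["rf"][1]))
zr=c[2]-n[1]*((y0-100)-c[1])/n[2]; z0=zr+6
c=tocar(np.array(pl["n"][0]));n=tocar(np.array(pl["n"][1]))
xn=c[0]-n[2]*(z0-3-c[2])/n[0]; x0=xn+70
T=M@np.array([x0,y0,z0]); print("carton coords",x0,y0,z0,"top",T)
def an(th): return th
P=lambda q:T+M@np.array(q,float)
t=cv2.imread("pics/a_top.png"); sd=cv2.imread("pics/a_side.png")
rim=[P(q) for q in [(-70,-100,-6),(70,-100,-6),(70,100,-6),(-70,100,-6)]]
thn=np.arctan2(abs(n[0]),abs(n[2]));print("near raw",thn)
for nme,im,cr,sc in(("top",t,(110,250,160,400),4),("side",sd,(130,250,200,330),5)):
    q=proj(nme,np.array(rim)); a,b,c0,d=cr
    o=cv2.resize(im[a:b,c0:d],None,fx=sc*.8,fy=sc*.8,interpolation=cv2.INTER_CUBIC)
    q=((q-[c0,a]+.5)*sc*.8)
    cv2.polylines(o,[np.round(q).astype(int)],True,(0,0,255),1); cv2.imwrite(f"pics/c_{nme}.png",o)
E
```

```text
lw [ 588.6  -29.5 -112.3] [-0.003  1.     0.002]
lf [591.9 -20.5 -33.4] [-0.003  0.98  -0.201]
lft [599.5 -23.1 -15. ] [ 0.001  0.983 -0.183]
rf [ 595.2 -250.   -25.8] [0.002 0.911 0.411]
rfs [ 597.5 -243.4  -35.7] [0.005 0.913 0.408]
n [ 519.6 -132.9  -25.3] [ 0.987 -0.001  0.157]
carton coords 596.4490610272788 -129.47155743236507 -65.30503550120017 top [591.55387239  10.87685528 163.47728993]
near raw 1.4134057318718167
```

View pics/c_top.png

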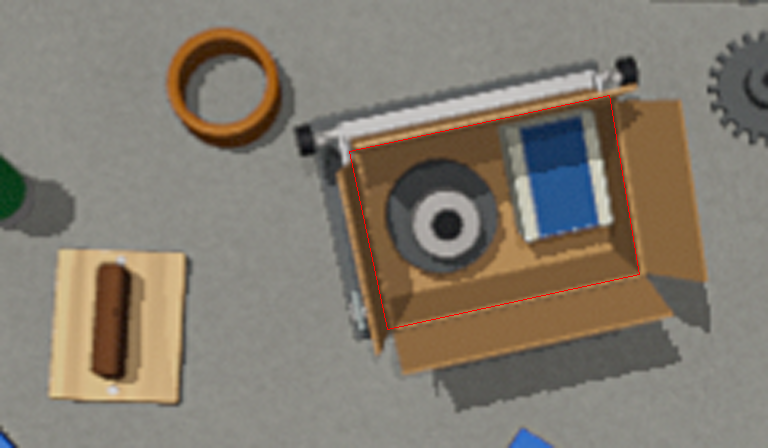

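View pics/c_side.png

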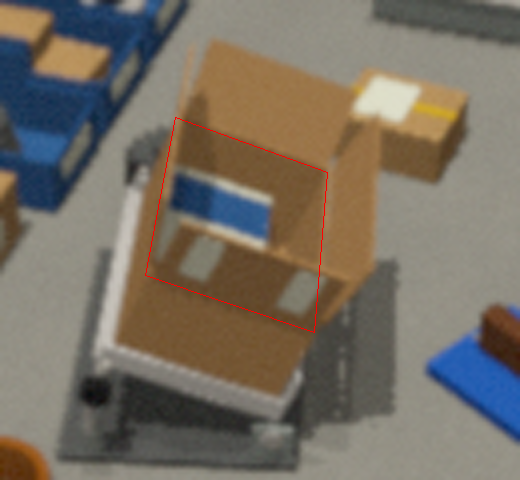

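```bash
cat >> model.py <<'E'
T=np.array([591.6,10.9,163.5])
P=lambda q:T+M@np.array(q,float)
def rel(q):  # world->carton coords about top
    return M.T@(np.asarray(q)-T)
def path(wps,start=None,off=84):
    """wps: carton coords of tip centre; prints deltas in tool axes cm"""
    st=sense(); Rt=R.from_quat(st["orientation"]).as_matrix()
    yaw=np.arctan2(Rt[1,0],Rt[0,0]); Rz=np.array([[np.cos(yaw),np.sin(yaw),0],[np.sin(yaw),-np.cos(yaw),0],[0,0,-1]])
    cur=np.array(st["eef_pos"]) if start is None else P(start)+[0,0,off]
    print("clock",round(st["clock"],2),"tcp",cur.round(1),"yaw",yaw.round(4),"F",st["wrist_force"].round(1),"tip carton",rel(cur-[0,0,off]).round(1))
    for w in wps:
        t=P(w)+[0,0,off]; d=Rz.T@(t-cur)/10; n=int(np.ceil(np.linalg.norm(d)/3.6)); print(w,"tcp",t.round(0),"d cm",d.round(2),"len",np.linalg.norm(d).round(1),"rows",n,"each",(d/n).round(2)); cur=t
E
python3 - <<'E'
from model import *
path([(-25,-172,130),(-25,-172,48),(-25,-117,48),(-25,-88,47),(-25,-66,27),(-25,-62,0)])
E
```

```text
clock 0.1 tcp [ 121.5 -536.   302. ] yaw 0.2228 F [-1.4 -0.1  0.2] tip carton [-522.8 -420.1  270.7]
(-25, -172, 130) tcp [ 562. -173.  359.] d cm [ 51.01 -25.64  -5.66] len 57.4 rows 16 each [ 3.19 -1.6  -0.35]
(-25, -172, 48) tcp [ 592. -166.  283.] d cm [ 3.08 -0.05  7.6 ] len 8.2 rows 3 each [ 1.03 -0.02  2.53]
(-25, -117, 48) tcp [ 579. -113.  283.] d cm [-0.09 -5.5   0.  ] len 5.5 rows 2 each [-0.04 -2.75  0.  ]
(-25, -88, 47) tcp [573. -84. 282.] d cm [-0.01 -2.9   0.09] len 2.9 rows 1 each [-0.01 -2.9   0.09]
(-25, -66, 27) tcp [575. -61. 263.] d cm [ 0.72 -2.21  1.85] len 3.0 rows 1 each [ 0.72 -2.21  1.85]
(-25, -62, 0) tcp [584. -55. 238.] d cm [ 1.01 -0.42  2.5 ] len 2.7 rows 1 each [ 1.01 -0.42  2.5 ]
```

>>> arm_command --moves '[[[3.2,-1.6,-0.4,-0.016],[3.2,-1.6,-0.4,0],[3.2,-1.6,-0.4,0],[3.2,-1.6,-0.4,0],[3.2,-1.6,-0.4,0],[3.2,-1.6,-0.4,0],[3.2,-1.6,-0.4,0],[3.2,-1.6,-0.4,0]]]' --gripper 0

```text
clock: 0.77
eef_pos: [341.3, -350.4, 334.7]
orientation: [0.993, 0.119, -0.0, -0.0]
wrist_force: [0.3, -0.5, -0.2]
finger_gap: 44.1
```

>>> arm_command --moves '[[[3.2,-1.6,-0.4,0],[3.2,-1.6,-0.4,0],[3.2,-1.6,-0.4,0],[3.2,-1.6,-0.4,0],[3.2,-1.6,-0.4,0],[3.2,-1.6,-0.4,0],[3.2,-1.6,-0.4,0],[0,0,0,0]]]'

```text
clock: 1.43
eef_pos: [535.2, -185.9, 362.8]
orientation: [0.993, 0.122, 0.001, -0.001]
wrist_force: [-0.9, -0.2, -0.6]
finger_gap: 0.7
```

Run:
```python
from model import *
path([(-25,-172,130),(-25,-172,48),(-25,-117,48),(-25,-88,47),(-25,-66,27),(-25,-62,0)])
```

```text
clock 1.43 tcp [ 535.2 -185.9  362.8] yaw 0.2439 F [-0.9 -0.2 -0.6] tip carton [ -50.7 -177.9  145. ]
(-25, -172, 130) tcp [ 562. -173.  359.] d cm [ 2.95 -0.57  0.42] len 3.0 rows 1 each [ 2.95 -0.57  0.42]
(-25, -172, 48) tcp [ 592. -166.  283.] d cm [3.08 0.02 7.6 ] len 8.2 rows 3 each [1.03 0.01 2.53]
(-25, -117, 48) tcp [ 579. -113.  283.] d cm [ 0.03 -5.5   0.  ] len 5.5 rows 2 each [ 0.01 -2.75  0.  ]
(-25, -88, 47) tcp [573. -84. 282.] d cm [ 0.05 -2.9   0.09] len 2.9 rows 1 each [ 0.05 -2.9   0.09]
(-25, -66, 27) tcp [575. -61. 263.] d cm [ 0.76 -2.2   1.85] len 3.0 rows 1 each [ 0.76 -2.2   1.85]
(-25, -62, 0) tcp [584. -55. 238.] d cm [ 1.02 -0.4   2.5 ] len 2.7 rows 1 each [ 1.02 -0.4   2.5 ]
```

>>> arm_command --moves '[[[3.0,-0.6,0.4,0],[1.0,0,2.5,0],[1.0,0,2.5,0],[1.0,0,2.6,0],[0,0,0,0],[0,0,0,0]]]'

```text
clock: 1.93
eef_pos: [587.4, -170.0, 281.0]
orientation: [0.993, 0.119, -0.002, -0.001]
wrist_force: [-0.2, 0.2, 1.0]
finger_gap: 0.6
```

Run:
```python
from model import *
grab("d")
path([(-25,-117,48),(-25,-88,47),(-25,-66,27),(-25,-62,0)])
```

```text
clock 2.03 tcp [ 588.3 -170.8  284.1] yaw 0.2384 F [-0.5 -0.3  1. ] tip carton [ -29.1 -175.7   51.3]
(-25, -117, 48) tcp [ 579. -113.  283.] d cm [ 0.5  -5.87  0.15] len 5.9 rows 2 each [ 0.25 -2.94  0.08]
(-25, -88, 47) tcp [573. -84. 282.] d cm [ 0.04 -2.9   0.09] len 2.9 rows 1 each [ 0.04 -2.9   0.09]
(-25, -66, 27) tcp [575. -61. 263.] d cm [ 0.75 -2.2   1.85] len 3.0 rows 1 each [ 0.75 -2.2   1.85]
(-25, -62, 0) tcp [584. -55. 238.] d cm [ 1.01 -0.4   2.5 ] len 2.7 rows 1 each [ 1.01 -0.4   2.5 ]
```

View pics/d_side.png

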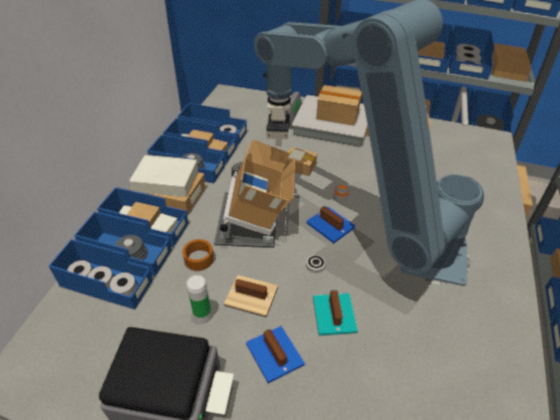

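>>> arm_command --moves '[[[0.3,-2.0,0.1,0],[0.2,-2.0,0.1,0],[0,-1.9,0,0],[0,-1.5,0,0],[0.1,-1.5,0.1,0],[0.2,-0.8,0.5,0],[0.3,-0.8,0.8,0],[0.3,-0.7,0.7,0]]]'

```text
clock: 2.7
eef_pos: [575.8, -57.5, 259.6]
orientation: [0.993, 0.119, 0.001, 0.0]
wrist_force: [0.3, -0.2, 0.8]
finger_gap: 0.7
```

Run:
```python
from model import *
path([(-25,-66,27),(-25,-62,12),(-25,-62,0)])
```

```text
clock 2.7 tcp [575.8 -57.5 259.6] yaw 0.2388 F [ 0.3 -0.2  0.8] tip carton [-24.7 -62.7  23. ]
(-25, -66, 27) tcp [575. -61. 263.] d cm [-0.18  0.33 -0.36] len 0.5 rows 1 each [-0.18  0.33 -0.36]
(-25, -62, 12) tcp [579. -56. 249.] d cm [ 0.56 -0.4   1.39] len 1.6 rows 1 each [ 0.56 -0.4   1.39]
(-25, -62, 0) tcp [584. -55. 238.] d cm [ 0.45 -0.    1.11] len 1.2 rows 1 each [ 0.45 -0.    1.11]
```

>>> arm_command --moves '[[[0.3,0,0.6,0],[0.3,0,0.7,0],[0.2,0,0.5,0],[0.1,0,0.4,0],[0,0,0.1,0],[0,0,0,0]]]'

```text
clock: 3.2
eef_pos: [582.7, -55.9, 242.8]
orientation: [0.993, 0.119, -0.001, 0.0]
wrist_force: [-22.9, 4.4, 44.8]
finger_gap: 0.3
```

Run:
```python
from model import *
path([(-25,-62,0)]);grab("e")
t=cv2.imread("pics/e_side.png")[100:260,190:350]; cv2.imwrite("pics/e1.png",cv2.resize(t,None,fx=3.7,fy=3.7,interpolation=cv2.INTER_CUBIC))
```

```text
clock 3.2 tcp [582.7 -55.9 242.8] yaw 0.2392 F [-22.9   4.4  44.8] tip carton [-24.5 -62.8   4.8]
(-25, -62, 0) tcp [584. -55. 238.] d cm [ 0.13 -0.08  0.47] len 0.5 rows 1 each [ 0.13 -0.08  0.47]
```

View pics/e1.png

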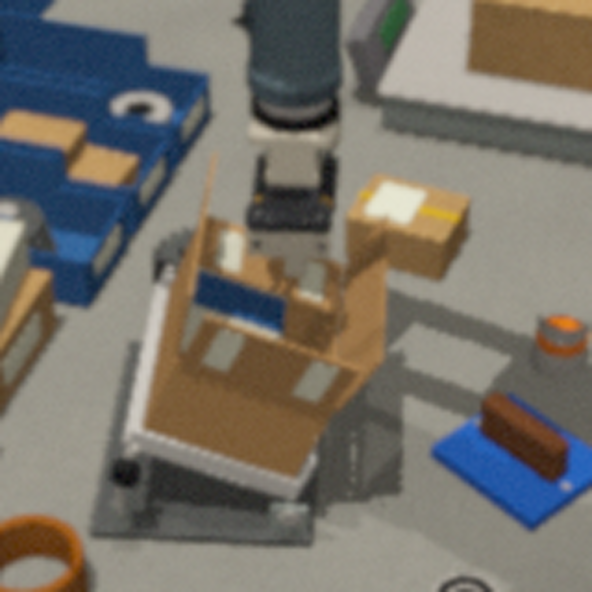

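>>> arm_command --moves '[[[-0.1,0,-0.5,0],[-0.4,0,-1.0,0],[-1.0,0,-2.5,0],[-1.4,0,-3.5,0],[-0.5,2,-3.0,0],[0,0,0,0]]]'

```text
clock: 3.8
eef_pos: [558.0, -86.8, 347.7]
orientation: [0.993, 0.118, 0.005, 0.003]
wrist_force: [0.5, -0.1, 0.7]
finger_gap: 0.3
```

Run:
```python
from model import *
path([(-25,-62,0)]);grab("f")
t=cv2.imread("pics/f_side.png")[100:260,190:350]; cv2.imwrite("pics/f1.png",cv2.resize(t,None,fx=3.7,fy=3.7,interpolation=cv2.INTER_CUBIC))
t=cv2.imread("pics/f_top.png")[110:250,230:400]; cv2.imwrite("pics/f2.png",cv2.resize(t,None,fx=4,fy=4,interpolation=cv2.INTER_CUBIC))
```

```text
clock 3.8 tcp [558.  -86.8 347.7] yaw 0.2371 F [ 0.5 -0.1  0.7] tip carton [-14.  -87.  113.8]
(-25, -62, 0) tcp [584. -55. 238.] d cm [ 3.25 -2.5  10.96] len 11.7 rows 4 each [ 0.81 -0.63  2.74]
```

View pics/f1.png

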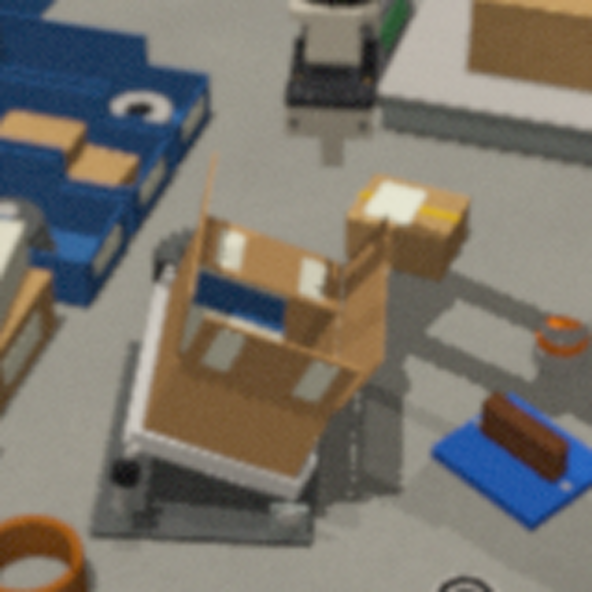

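View pics/f2.png

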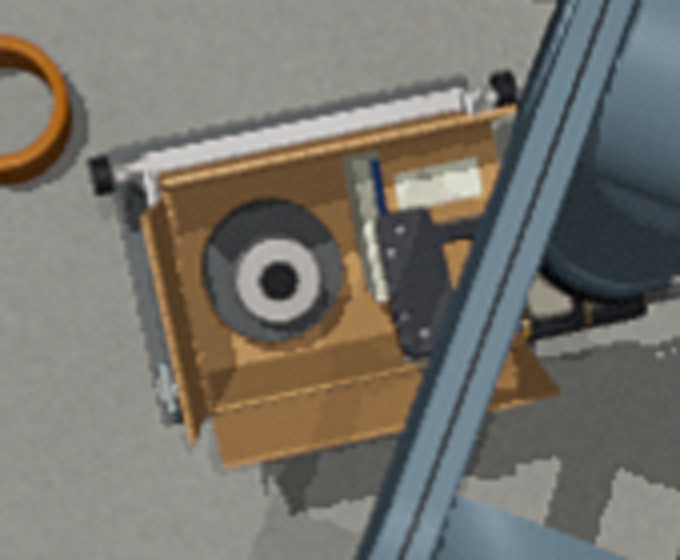

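Run:
```python
from model import *; from planes import *
p=[(190+x/3.7,100+y/3.7) for x,y in [(225,240),(325,268),(322,290),(215,262)]]
Q=poly("side","f",p); c,n,s_,a,b=fit(Q); print(rel(c).round(1),(M.T@n).round(3),s_,a,b, (np.nanmedian((Q-T)@M,axis=0)).round(1))
```

```text
[ -3.6 -59.7   3.2] [-0.005 -0.042  0.999] [30.65060539 11.28191072  1.6895989 ] 205 218 [ -3.4 -59.1   3.1]
```

```bash
cat >> model.py <<'E'
T=T+4.5*zc
E
python3 - <<'E'
from model import *
path([(-25,172,115),(-25,172,48),(-25,117,48),(-25,88,47),(-25,66,27),(-25,62,10),(-25,62,-0.5)])
E
```

```text
clock 3.9 tcp [556.7 -84.6 342.4] yaw 0.237 F [ 0.6 -0.3 -0.2] tip carton [-16.8 -84.5 104.7]
(-25, 172, 115) tcp [485. 162. 349.] d cm [ -1.2  -25.65  -0.65] len 25.7 rows 8 each [-0.15 -3.21 -0.08]
(-25, 172, 48) tcp [509. 168. 287.] d cm [ 2.52 -0.01  6.21] len 6.7 rows 2 each [ 1.26 -0.    3.1 ]
(-25, 117, 48) tcp [522. 114. 287.] d cm [0.01 5.5  0.  ] len 5.5 rows 2 each [0.01 2.75 0.  ]
(-25, 88, 47) tcp [529.  86. 286.] d cm [0.04 2.9  0.09] len 2.9 rows 1 each [0.04 2.9  0.09]
(-25, 66, 27) tcp [542.  67. 267.] d cm [0.76 2.2  1.85] len 3.0 rows 1 each [0.76 2.2  1.85]
(-25, 62, 10) tcp [549.  64. 252.] d cm [0.64 0.4  1.58] len 1.7 rows 1 each [0.64 0.4  1.58]
(-25, 62, -0.5) tcp [553.  65. 242.] d cm [ 0.39 -0.    0.97] len 1.0 rows 1 each [ 0.39 -0.    0.97]
```

>>> arm_command --moves '[[[-0.5,-2.5,-1.5,0],[-0.1,-3.5,0,0],[-0.1,-3.5,0,0],[-0.1,-3.5,0,0],[-0.1,-3.5,0,0],[-0.1,-3.5,0,0],[-0.1,-3.5,0,0],[0,-2.2,0,0]]]'

```text
clock: 4.57
eef_pos: [482.8, 166.7, 354.5]
orientation: [0.993, 0.12, -0.002, -0.001]
wrist_force: [0.3, 0.4, -0.4]
finger_gap: 0.4
```

>>> arm_command --moves '[[[0,0,0,0],[0,0,0,0]]]'

```text
clock: 4.73
eef_pos: [483.8, 164.9, 354.8]
orientation: [0.993, 0.121, -0.002, 0.0]
wrist_force: [0.4, -0.4, 0.3]
finger_gap: 0.2
```

Run:
```python
from model import *
path([(-25,172,48),(-25,117,48),(-25,88,47),(-25,66,27),(-25,62,10),(-25,62,-0.5)])
```

```text
clock 4.73 tcp [483.8 164.9 354.8] yaw 0.2418 F [ 0.4 -0.4  0.3] tip carton [-22.9 175.1 120.6]
(-25, 172, 48) tcp [509. 168. 287.] d cm [2.53 0.32 6.81] len 7.3 rows 3 each [0.84 0.11 2.27]
(-25, 117, 48) tcp [522. 114. 287.] d cm [-0.02  5.5   0.  ] len 5.5 rows 2 each [-0.01  2.75  0.  ]
(-25, 88, 47) tcp [529.  86. 286.] d cm [0.03 2.9  0.09] len 2.9 rows 1 each [0.03 2.9  0.09]
(-25, 66, 27) tcp [542.  67. 267.] d cm [0.74 2.2  1.85] len 3.0 rows 1 each [0.74 2.2  1.85]
(-25, 62, 10) tcp [549.  64. 252.] d cm [0.64 0.4  1.58] len 1.7 rows 1 each [0.64 0.4  1.58]
(-25, 62, -0.5) tcp [553.  65. 242.] d cm [0.39 0.   0.97] len 1.0 rows 1 each [0.39 0.   0.97]
```

>>> arm_command --moves '[[[0.8,0.1,2.3,0],[0.8,0.1,2.3,0],[0.9,0.1,2.2,0],[0,1.8,0,0],[0,1.9,0,0],[0,1.8,0,0],[0,1.5,0,0],[0,1.4,0.1,0]]]'

```text
clock: 5.4
eef_pos: [529.6, 82.9, 286.3]
orientation: [0.993, 0.118, -0.001, -0.0]
wrist_force: [0.0, -0.3, 0.1]
finger_gap: 0.7
```

>>> arm_command --moves '[[[0.3,1.1,0.8,0],[0.4,1.1,1.0,0],[0.3,0.2,0.8,0],[0.3,0.2,0.8,0],[0,0,0,0]]]'

```text
clock: 5.82
eef_pos: [547.8, 62.8, 251.0]
orientation: [0.993, 0.119, -0.002, -0.0]
wrist_force: [-0.3, 1.4, -0.2]
finger_gap: 0.8
```

Run:
```python
from model import *
path([(-25,62,10),(-25,62,-0.5)])
```

```text
clock 5.82 tcp [547.8  62.8 251. ] yaw 0.2382 F [-0.3  1.4 -0.2] tip carton [-26.7  60.8  10.1]
(-25, 62, 10) tcp [549.  64. 252.] d cm [ 0.16 -0.12 -0.06] len 0.2 rows 1 each [ 0.16 -0.12 -0.06]
(-25, 62, -0.5) tcp [553.  65. 242.] d cm [ 0.39 -0.    0.97] len 1.0 rows 1 each [ 0.39 -0.    0.97]
```

>>> arm_command --moves '[[[0.2,0,0.3,0],[0.2,0,0.3,0],[0.1,0,0.3,0],[0,0,0,0],[0,0,0,0]]]'

```text
clock: 6.23
eef_pos: [552.8, 64.7, 245.5]
orientation: [0.993, 0.12, 0.0, 0.0]
wrist_force: [-2.5, -0.8, 4.1]
finger_gap: -0.0
```

>>> arm_command --moves '[[[0,0,0.1,0],[0,0,0,0],[-0.4,0,-1.2,0],[-1.2,0,-3.2,0],[-1.2,0,-3.2,0],[-2.0,-2.0,-2.5,0],[-2.5,-2.0,0,0],[-2.5,-2.0,0,0]]]'

```text
clock: 6.9
eef_pos: [443.4, 99.8, 347.2]
orientation: [0.993, 0.119, 0.003, 0.0]
wrist_force: [-0.7, 0.4, 0.0]
finger_gap: 0.5
```

Run:
```python
from model import *
path([(-25,-62,0)]);grab("g")
t=cv2.imread("pics/g_side.png")[100:260,190:350]; cv2.imwrite("pics/g1.png",cv2.resize(t,None,fx=3.7,fy=3.7,interpolation=cv2.INTER_CUBIC))
t=cv2.imread("pics/g_top.png")[110:250,230:400]; cv2.imwrite("pics/g2.png",cv2.resize(t,None,fx=4,fy=4,interpolation=cv2.INTER_CUBIC))
```

```text
clock 6.9 tcp [443.4  99.8 347.2] yaw 0.2384 F [-0.7  0.4  0. ] tip carton [-76.5 121.4 134.1]
(-25, -62, 0) tcp [582. -55. 242.] d cm [ 9.82 18.34 10.49] len 23.3 rows 7 each [1.4  2.62 1.5 ]
```

View pics/g1.png

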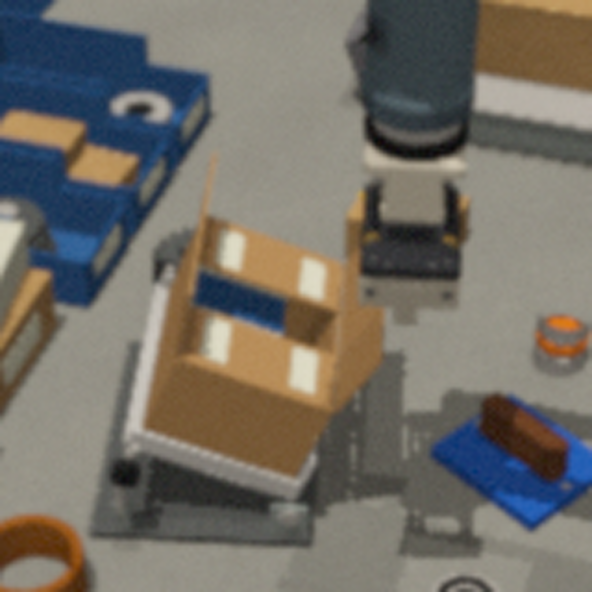

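View pics/g2.png

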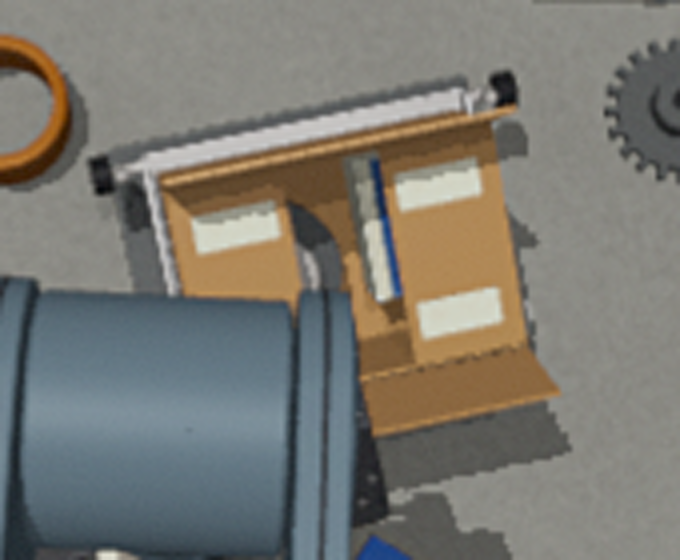

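Run:
```python
from model import *; from planes import *
f=lambda p:[(190+x/3.7,100+y/3.7) for x,y in p]
g=lambda p:[(230+x/4,110+y/4) for x,y in p]
for k,n,p in [("R",'side',f([(225,240),(325,268),(320,290),(215,262)])),("L","side",f([(200,325),(325,360),(325,400),(190,360)])),("Rt","top",g([(385,170),(490,140),(520,335),(420,350)])),("Lt","top",g([(175,200),(280,190),(300,285),(185,290)])),("near","side",f([(345,290),(370,300),(370,360),(345,380)])),("neart","top",g([(385,385),(520,355),(540,385),(390,420)]))]:
    c,nn,s_,a,b=fit(poly(n,"g",p)); print(k,rel(c).round(1),(M.T@nn).round(3),s_.round(1),a,b)
P_=cloud("top",np.load("pics/g_top.npy"))
for uv in [(232+130/4,0)]:pass
# far panel free edge: candidate pts on the panel strip in top
q=poly("top","g",g([(170,183),(500,118),(500,124),(172,189)])); print(np.nanpercentile((q-T)@M,[5,25,50,75,95],axis=0).round(0))
```

```text
R [ -2.5 -59.4  -1.4] [-0.009  0.047 -0.999] [29.8 11.4  1.8] 207 215
L [-5.9 71.  -1.2] [ 0.001 -0.028  1.   ] [35.3 15.3  1.7] 406 416
Rt [ -2.7 -68.8   0.2] [-0.001  0.     1.   ] [34.6 19.1  1.7] 1282 1328
Lt [29.  60.   0.1] [-0.005  0.005  1.   ] [19.7 16.2  1.7] 634 670
near [-76.9  32.1  29.6] [-0.986  0.002 -0.166] [36.9 11.7  1. ] 162 172
neart [-77.4 -50.5  38. ] [-0.987  0.    -0.162] [25.9 15.3  0.8] 354 354
[[  53. -100.  -99.]
 [  66.  -58.   -4.]
 [  67.   -7.   -2.]
 [  69.   43.    2.]
 [  75.   83.   36.]]
```

```bash
cat >> model.py <<'E'
T=T+2.5*zc
E1=np.array([np.cos(psi),np.sin(psi),0])
def hw(h,y,w): return M.T@(E1*h+yc*y+np.array([0,0,w]))
def hpath(wps):
    st=sense(); tip=np.array(st["eef_pos"])-[0,0,84]-T
    print("now hyw",(tip@E1).round(1),(tip@yc).round(1),tip[2].round(1))
    path([tuple(hw(*w).round(1)) for w in wps])
E
python3 - <<'E'
from model import *
hpath([(-125,0,90),(-125,0,-5),(-70,0,5),(-71,0,26),(-52,0,24),(-33,0,13),(-25,0,3),(-22,0,-4)])
E
```

```text
now hyw -123.3 123.6 92.1
clock 7.0 tcp [439.9 101.2 346.1] yaw 0.2415 F [ 1.7 -1.3  0.8] tip carton [-79.7 123.6 131.7]
(np.float64(-82.0), np.float64(0.0), np.float64(130.4)) tcp [468. -19. 344.] d cm [-0.19 12.36  0.2 ] len 12.4 rows 4 each [-0.05  3.09  0.05]
(np.float64(-117.7), np.float64(0.0), np.float64(42.3)) tcp [468. -19. 249.] d cm [0.   0.   9.51] len 9.5 rows 3 each [0.   0.   3.17]
(np.float64(-63.0), np.float64(0.0), np.float64(30.9)) tcp [521.  -6. 259.] d cm [ 5.5   0.01 -1.  ] len 5.6 rows 2 each [ 2.75  0.01 -0.5 ]
(np.float64(-56.0), np.float64(0.0), np.float64(50.8)) tcp [520.  -7. 280.] d cm [-0.1  -0.   -2.11] len 2.1 rows 1 each [-0.1  -0.   -2.11]
(np.float64(-39.2), np.float64(-0.0), np.float64(41.8)) tcp [538.  -2. 278.] d cm [1.9 0.  0.2] len 1.9 rows 1 each [1.9 0.  0.2]
(np.float64(-25.7), np.float64(-0.0), np.float64(24.4)) tcp [557.   2. 267.] d cm [1.9  0.   1.11] len 2.2 rows 1 each [1.9  0.   1.11]
(np.float64(-22.0), np.float64(-0.0), np.float64(12.2)) tcp [565.   4. 257.] d cm [0.8  0.   0.99] len 1.3 rows 1 each [0.8  0.   0.99]
(np.float64(-21.9), np.float64(0.0), np.float64(4.6)) tcp [568.   5. 250.] d cm [0.29 0.   0.7 ] len 0.8 rows 1 each [0.29 0.   0.7 ]
```

>>> arm_command --moves '[[[0,3.1,0,0],[0,3.1,0,0],[0,3.1,0,0],[0,3.1,0,0],[0,0,0,0],[0,0,3.2,0],[0,0,3.2,0],[0,0,3.1,0]]]'

```text
clock: 7.67
eef_pos: [473.5, -21.4, 249.3]
orientation: [0.993, 0.119, 0.001, 0.0]
wrist_force: [0.7, -0.3, -0.9]
finger_gap: 0.5
```

>>> arm_command --moves '[[[0,0,0,0],[1.4,0,-0.2,0],[1.4,0,-0.3,0],[1.4,0,-0.3,0],[1.3,0,-0.4,0],[0,0,-1.0,0],[0,0,-1.0,0]]]'

```text
clock: 8.25
eef_pos: [527.0, -7.9, 283.5]
orientation: [0.993, 0.12, 0.0, 0.0]
wrist_force: [0.7, 0.0, 0.2]
finger_gap: 0.7
```

Run:
```python
from model import *
hpath([(-52,0,24),(-33,0,13),(-25,0,3),(-22,0,-4)]); grab("i")
t=cv2.imread("pics/i_side.png")[100:260,190:350]; cv2.imwrite("pics/i1.png",cv2.resize(t,None,fx=3.7,fy=3.7,interpolation=cv2.INTER_CUBIC))
```

```text
now hyw -64.6 -2.9 29.5
clock 8.25 tcp [527.   -7.9 283.5] yaw 0.2398 F [0.7 0.  0.2] tip carton [-48.8  -2.9  51.6]
(np.float64(-39.2), np.float64(-0.0), np.float64(41.8)) tcp [538.  -2. 278.] d cm [ 1.26 -0.29  0.55] len 1.4 rows 1 each [ 1.26 -0.29  0.55]
(np.float64(-25.7), np.float64(-0.0), np.float64(24.4)) tcp [557.   2. 267.] d cm [1.9  0.   1.11] len 2.2 rows 1 each [1.9  0.   1.11]
(np.float64(-22.0), np.float64(-0.0), np.float64(12.2)) tcp [565.   4. 257.] d cm [0.8  0.   0.99] len 1.3 rows 1 each [0.8  0.   0.99]
(np.float64(-21.9), np.float64(0.0), np.float64(4.6)) tcp [568.   5. 250.] d cm [0.29 0.   0.7 ] len 0.8 rows 1 each [0.29 0.   0.7 ]
```

View pics/i1.png

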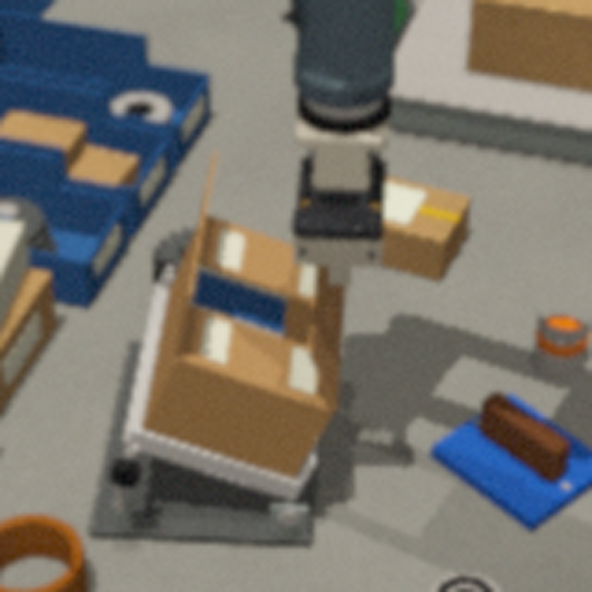

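Near panel is moving inward with the finger. Continue the arc.

>>> arm_command --moves '[[[0.7,-0.1,0.2,0],[0.6,-0.1,0.3,0],[0.9,0,0.5,0],[1.0,0,0.6,0],[0.4,0,0.5,0],[0.4,0,0.5,0],[0.2,0,0.3,0],[0,0,0,0]]]'

```text
clock: 9.02
eef_pos: [567.0, 3.9, 251.5]
orientation: [0.993, 0.119, -0.001, -0.0]
wrist_force: [0.1, -0.2, 0.6]
finger_gap: 0.4
```

Run:
```python
from model import *
hpath([(-22,0,-4)])
```

```text
now hyw -22.9 -1.0 -2.5
clock 9.02 tcp [567.    3.9 251.5] yaw 0.2389 F [ 0.1 -0.2  0.6] tip carton [-22.2  -1.    6.3]
(np.float64(-21.9), np.float64(0.0), np.float64(4.6)) tcp [568.   5. 250.] d cm [ 0.09 -0.1   0.15] len 0.2 rows 1 each [ 0.09 -0.1   0.15]
```

Run:
```python
from model import *
grab("j"); print(sense()["wrist_force"])
t=cv2.imread("pics/j_side.png")[100:260,190:350]; cv2.imwrite("pics/j1.png",cv2.resize(t,None,fx=3.7,fy=3.7,interpolation=cv2.INTER_CUBIC))
```

```text
[-0.58098256 -0.59696004  0.55229384]
```

View pics/j1.png

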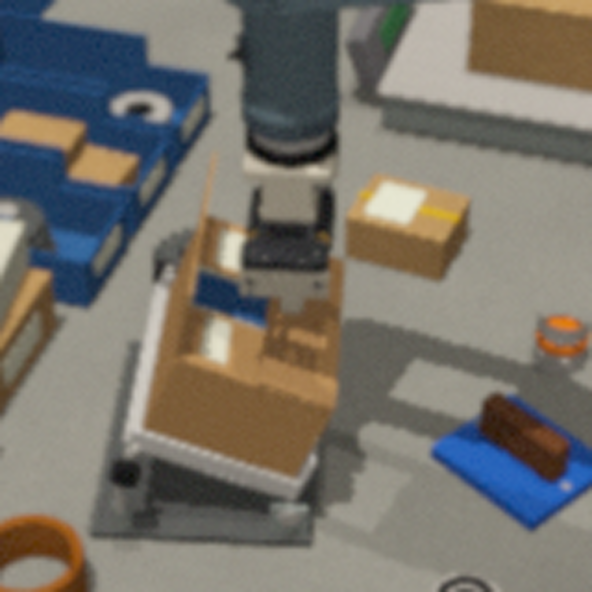

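>>> arm_command --moves '[[[0.1,-0.1,0.2,0],[0.1,0,0.2,0],[0,0,0.1,0],[0,0,0,0]]]'

```text
clock: 9.45
eef_pos: [568.2, 4.7, 248.8]
orientation: [0.993, 0.119, 0.0, 0.001]
wrist_force: [-4.0, -2.1, 6.8]
finger_gap: 0.2
```

>>> arm_command --moves '[[[-0.5,0,-1.0,0],[-0.8,0,-2.5,0],[-0.5,0,-3.5,0],[0,0,-3.5,0],[0,0,-3.0,0],[0,0,0,0],[0,0,0,0]]]'

```text
clock: 10.03
eef_pos: [551.3, 1.1, 385.2]
orientation: [0.993, 0.119, 0.003, 0.0]
wrist_force: [0.3, -0.0, -1.0]
finger_gap: 0.4
```

Run:
```python
from model import *
hpath([(0,0,135),(110,0,135),(110,0,70)])
grab("k"); print(sense()["wrist_force"])
t=cv2.imread("pics/k_side.png")[100:260,190:350]; cv2.imwrite("pics/k1.png",cv2.resize(t,None,fx=3.7,fy=3.7,interpolation=cv2.INTER_CUBIC))
```

```text
now hyw -38.8 0.0 131.3
clock 10.03 tcp [551.3   1.1 385.2] yaw 0.239 F [ 0.3 -0.  -1. ] tip carton [ 13.3   0.  136.2]
(np.float64(50.7), np.float64(0.0), np.float64(125.1)) tcp [589.  10. 389.] d cm [ 3.88  0.   -0.37] len 3.9 rows 2 each [ 1.94  0.   -0.19]
(np.float64(152.6), np.float64(0.0), np.float64(83.8)) tcp [696.  36. 389.] d cm [11.  0.  0.] len 11.0 rows 4 each [2.75 0.   0.  ]
(np.float64(128.2), np.float64(0.0), np.float64(23.6)) tcp [696.  36. 324.] d cm [-0.  -0.   6.5] len 6.5 rows 2 each [-0.   -0.    3.25]
[-0.18946059  0.80644499 -0.32298267]
```

View pics/k1.png

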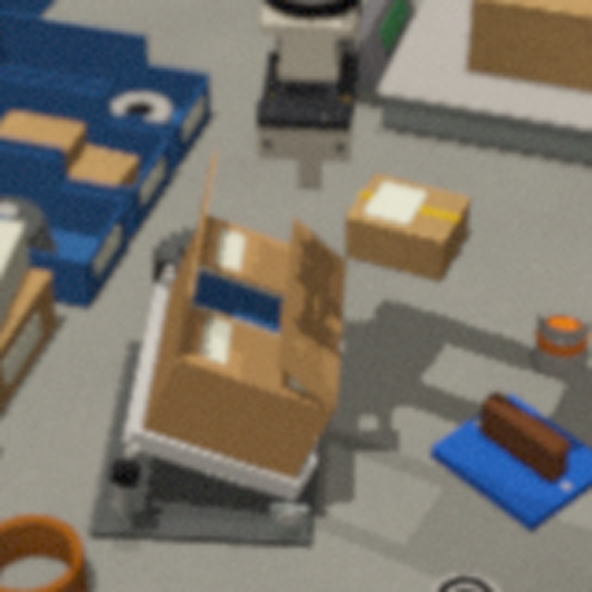

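>>> arm_command --moves '[[[1.9,0,-0.2,0],[2.0,0,-0.2,0],[2.8,0,0,0],[2.8,0,0,0],[2.7,0,0,0],[2.7,0,0,0],[0,0,3.2,0],[0,0,3.1,0]]]'

```text
clock: 10.8
eef_pos: [697.5, 36.6, 321.9]
orientation: [0.993, 0.12, 0.001, -0.0]
wrist_force: [0.2, -0.8, -0.7]
finger_gap: 0.2
```

>>> arm_command --moves '[[[0,0,0,0],[0,0,0,0]]]'

```text
clock: 10.97
eef_pos: [694.3, 36.3, 319.8]
orientation: [0.993, 0.119, -0.004, -0.001]
wrist_force: [0.2, -0.5, 0.2]
finger_gap: 0.5
```

Run:
```python
from model import *
grab("l"); 
hpath([(57,0,73),(37,0,65),(24,0,48),(18.5,0,27),(16,0,15),(15.6,0,9)])
t=cv2.imread("pics/l_side.png")[100:260,190:350]; cv2.imwrite("pics/l1.png",cv2.resize(t,None,fx=3.7,fy=3.7,interpolation=cv2.INTER_CUBIC))
```

```text
now hyw 109.9 -0.2 70.8
clock 11.07 tcp [695.8  36.1 324.8] yaw 0.2387 F [-0.2  0.8  0.8] tip carton [128.4  -0.2  24.4]
(np.float64(80.2), np.float64(-0.0), np.float64(46.2)) tcp [644.  24. 327.] d cm [-5.29 -0.02 -0.21] len 5.3 rows 2 each [-2.64 -0.01 -0.11]
(np.float64(58.7), np.float64(0.0), np.float64(46.3)) tcp [625.  19. 319.] d cm [-2.   0.   0.8] len 2.2 rows 1 each [-2.   0.   0.8]
(np.float64(40.3), np.float64(0.0), np.float64(35.5)) tcp [612.  16. 302.] d cm [-1.3   0.    1.69] len 2.1 rows 1 each [-1.3   0.    1.69]
(np.float64(27.3), np.float64(0.0), np.float64(18.1)) tcp [607.  15. 281.] d cm [-0.55  0.    2.1 ] len 2.2 rows 1 each [-0.55  0.    2.1 ]
(np.float64(20.5), np.float64(0.0), np.float64(7.9)) tcp [605.  14. 269.] d cm [-0.25  0.    1.2 ] len 1.2 rows 1 each [-0.25  0.    1.2 ]
(np.float64(17.8), np.float64(0.0), np.float64(2.5)) tcp [604.  14. 263.] d cm [-0.05  0.    0.6 ] len 0.6 rows 1 each [-0.05  0.    0.6 ]
```

View pics/l1.png

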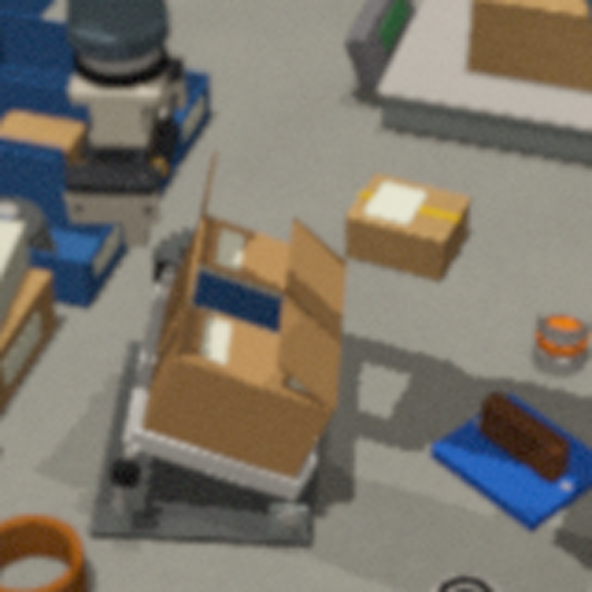

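Finger is behind the far panel. Push it over.

>>> arm_command --moves '[[[-1.8,0,0,0],[-1.8,0,-0.1,0],[-1.7,0,-0.1,0],[-1.0,0,0.4,0],[-1.0,0,0.4,0],[-0.7,0,0.8,0],[-0.6,0,0.9,0]]]'

```text
clock: 11.65
eef_pos: [612.8, 15.4, 305.1]
orientation: [0.993, 0.119, 0.004, 0.001]
wrist_force: [0.2, 0.2, 2.8]
finger_gap: 0.3
```

>>> arm_command --moves '[[[-0.3,0,1.0,0],[-0.3,0,1.1,0],[-0.1,0,0.6,0],[-0.1,0,0.6,0],[0,0,0.3,0],[0,0,0,0]]]'

```text
clock: 12.15
eef_pos: [605.3, 13.8, 265.9]
orientation: [0.993, 0.119, 0.002, 0.0]
wrist_force: [0.9, -0.0, 2.5]
finger_gap: 0.4
```

Run:
```python
from model import *
hpath([(15.6,0,9)]);print(sense()["wrist_force"])
```

```text
now hyw 16.7 -0.5 11.9
clock 12.15 tcp [605.3  13.8 265.9] yaw 0.2387 F [ 0.9 -0.   2.5] tip carton [19.9 -0.5  4.8]
(np.float64(17.8), np.float64(0.0), np.float64(2.5)) tcp [604.  14. 263.] d cm [-0.11 -0.05  0.29] len 0.3 rows 1 each [-0.11 -0.05  0.29]
[ 0.90378084 -0.0095226   2.54904883]
```

>>> arm_command --moves '[[[0,0,0.2,0],[0,0,0.2,0],[0,0,0.1,0],[0,0,0,0]]]'

```text
clock: 12.48
eef_pos: [605.6, 13.8, 264.1]
orientation: [0.993, 0.119, 0.003, 0.001]
wrist_force: [-3.2, -0.6, 20.1]
finger_gap: 0.4
```

>>> arm_command --moves '[[[0,0,-1.0,0],[0,0,-3.0,0],[0,0,-3.5,0],[0,-1.0,-3.5,0],[-1.5,-3.0,-1.0,0],[-1.5,-3.5,0,0],[-1.5,-3.5,0,0],[-1.5,-3.5,0,0]]]' --gripper 0.7

```text
clock: 13.15
eef_pos: [510.5, 141.4, 379.9]
orientation: [0.993, 0.119, -0.0, -0.0]
wrist_force: [0.4, 0.6, -0.6]
finger_gap: 49.4
```

Run:
```python
from model import *
grab("m"); print(sense()["eef_pos"],sense()["finger_gap"])
t=cv2.imread("pics/m_side.png")[100:260,190:350]; cv2.imwrite("pics/m1.png",cv2.resize(t,None,fx=3.7,fy=3.7,interpolation=cv2.INTER_CUBIC))
```

```text
[508.35279682 144.34994797 380.46482182] 57.240608938644165
```

View pics/m1.png

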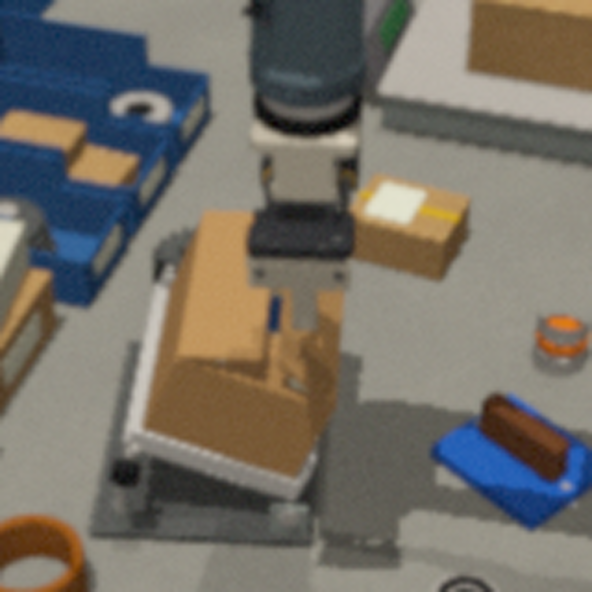

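View pics/m_top.png

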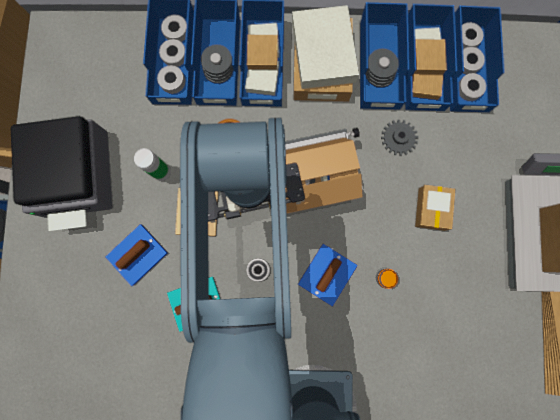

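Run:
```python
from h import *
t=cv2.imread("pics/a_top.png"); hsv=cv2.cvtColor(t,cv2.COLOR_BGR2HSV)
def onplane(pts,z):
    p,r=ray("top",pts[:,0],pts[:,1]); k=(z-p[2])/r[:,2]; return p+r*k[:,None]
roi=np.zeros(t.shape[:2],np.uint8); roi[175:250,165:230]=255
b=cv2.inRange(hsv,(8,50,120),(30,200,255))&roi
hd=cv2.inRange(hsv,(0,80,20),(15,255,120))&roi
for k,m,z in(("board",b|hd,15),("handle",hd,58)):
    c=max(cv2.findContours(m,0,cv2.CHAIN_APPROX_NONE)[0],key=cv2.contourArea)[:,0,:].astype(float)
    w=onplane(c,z)[:,:2].astype(np.float32); print(k,cv2.contourArea(c.astype(np.int32)),cv2.minAreaRect(w), c.mean(0))
    cc=t.copy()
d=np.load("pics/a_top.npy"); P=cloud("top",d)
Q=P[hd>0]; Q=Q[np.isfinite(Q).all(1)]; Q=Q[Q[:,2]>45]; print(np.percentile(Q,[2,50,98],axis=0).round(1))
B=P[(b>0)]; B=B[np.isfinite(B).all(1)]; print("board",np.percentile(B,[2,50,98],axis=0).round(1))
c=cv2.resize(t[165:260,155:240],None,fx=6,fy=6,interpolation=cv2.INTER_CUBIC); cv2.imwrite("pics/pad.png",c)
cv2.imwrite("pics/padm.png",cv2.resize((b//2|hd)[165:260,155:240],None,fx=6,fy=6))
```

```text
board 1838.5 ((519.057373046875, 325.65655517578125), (112.17900848388672, 131.49757385253906), 89.25871276855469) [196.22485207 211.35502959]
handle 319.0 ((516.2456665039062, 320.89697265625), (29.45857048034668, 93.28665161132812), 89.41998291015625) [194.51190476 209.73809524]
[[474.4 314.9  47.5]
 [517.  323.6  58.9]
 [562.2 335.   64. ]]
board [[4.559e+02 2.725e+02 2.000e-01]
 [5.168e+02 3.143e+02 1.480e+01]
 [5.823e+02 3.836e+02 1.970e+01]]
```

View pics/pad.png

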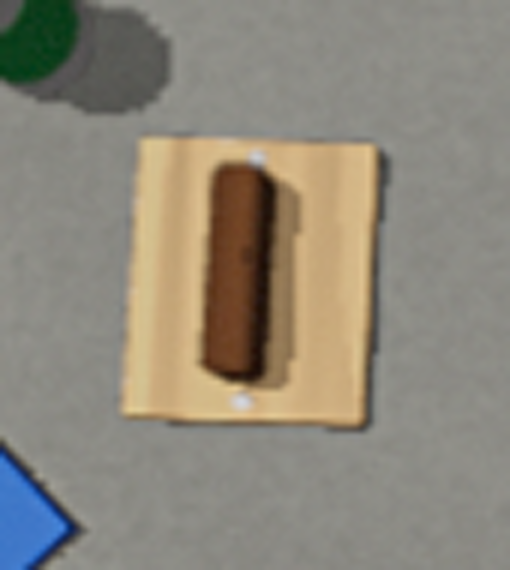

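>>> arm_command --moves '[[[1.0,-3.4,0,0],[1.0,-3.4,0,0],[1.0,-3.4,0,0],[1.0,-3.4,0,0],[1.0,-3.4,0,0],[0,0,1.0,0.12],[0,0,2.0,0.12],[0,0,2.0,0.01]]]'

```text
clock: 13.92
eef_pos: [520.7, 318.2, 329.3]
orientation: [1.0, -0.008, 0.0, 0.0]
wrist_force: [0.1, -0.5, -0.8]
finger_gap: 65.2
```

```bash
cat > wp.py <<'E'
from model import *
def wpath(ts):
    st=sense(); Rt=R.from_quat(st["orientation"]).as_matrix(); yaw=np.arctan2(Rt[1,0],Rt[0,0]); cur=st["eef_pos"]
    Rz=np.array([[np.cos(yaw),np.sin(yaw),0],[np.sin(yaw),-np.cos(yaw),0],[0,0,-1]])
    print("t",round(st["clock"],2),cur.round(1),"yaw",yaw.round(4),"F",st["wrist_force"].round(1),"gap",round(st["finger_gap"],1))
    for t in ts:
        d=Rz.T@(np.array(t)-cur)/10; print(t,d.round(2)); cur=np.array(t)
E
python3 - <<'E'
from wp import *
wpath([(518.5,325,200),(518.5,325,107)])
E
```

```text
t 13.92 [520.7 318.2 329.3] yaw -0.016 F [ 0.1 -0.5 -0.8] gap 65.2
(518.5, 325, 200) [-0.23 -0.68 12.93]
(518.5, 325, 107) [0.  0.  9.3]
```

>>> arm_command --moves '[[[-0.2,-0.7,3.0,0],[0,0,3.3,0],[0,0,3.3,0],[0,0,3.3,0],[0,0,0,0],[0,0,0,0]]]'

```text
clock: 14.42
eef_pos: [517.7, 323.8, 199.1]
orientation: [1.0, -0.006, -0.002, 0.001]
wrist_force: [0.6, -0.7, 0.8]
finger_gap: 65.1
```

Run:
```python
from wp import *
wpath([(518.5,325,107)])
grab("n")
t=cv2.imread("pics/n_side.png")[220:360,160:340]; cv2.imwrite("pics/n1.png",cv2.resize(t,None,fx=4,fy=4,interpolation=cv2.INTER_CUBIC))
```

```text
t 14.42 [517.7 323.8 199.1] yaw -0.0116 F [ 0.6 -0.7  0.8] gap 65.1
(518.5, 325, 107) [ 0.08 -0.12  9.21]
```

View pics/n1.png

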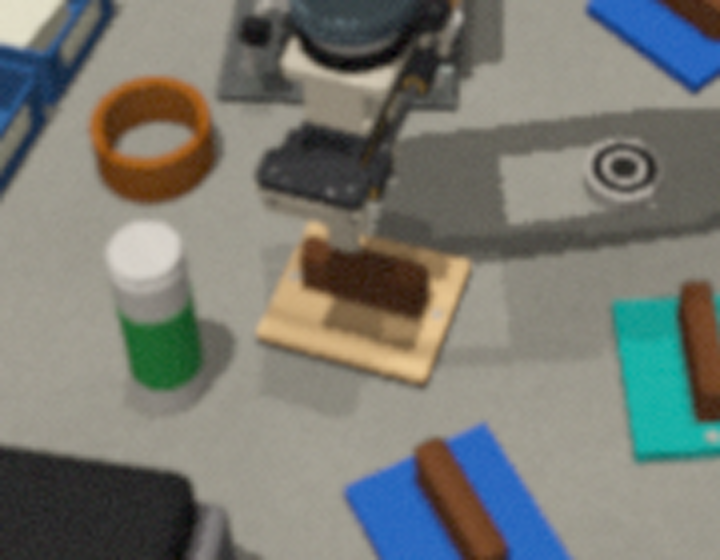

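>>> arm_command --moves '[[[0.1,-0.1,2.5,0],[0,0,2.5,0],[0,0,2.5,0],[0,0,1.7,0],[0,0,0,0],[0,0,0,0]]]'

```text
clock: 15.02
eef_pos: [520.3, 325.9, 110.4]
orientation: [1.0, -0.006, 0.001, -0.0]
wrist_force: [0.1, -0.1, 0.3]
finger_gap: 65.3
```

>>> arm_command --moves '[[[0,0,0,0],[0,0,0,0],[0,0,0,0],[0,0,0,0],[0,0,0,0],[0,0,0,0],[0,0,0,0]]]' --gripper 0 --newtons 25

```text
clock: 15.6
eef_pos: [519.4, 326.2, 109.2]
orientation: [1.0, -0.006, 0.0, -0.001]
wrist_force: [-0.0, 1.5, 2.6]
finger_gap: 23.8
```

>>> arm_command --moves '[[[0,0,-1.5,0],[0,0,-3.0,0],[0,0,-3.5,0],[0,0,-3.5,0],[0,0,0,0],[0,0,0,0]]]'

```text
clock: 16.1
eef_pos: [519.9, 325.8, 225.3]
orientation: [1.0, -0.006, 0.002, -0.001]
wrist_force: [-0.6, 0.8, -5.5]
finger_gap: 23.6
```

Run:
```python
from wp import *
wpath([(518.5,325,107)])
grab("o")
t=cv2.imread("pics/o_side.png")[190:330,160:340]; cv2.imwrite("pics/o1.png",cv2.resize(t,None,fx=4,fy=4,interpolation=cv2.INTER_CUBIC))
```

```text
t 16.1 [519.9 325.8 225.3] yaw -0.0111 F [-0.6  0.8 -5.5] gap 23.6
(518.5, 325, 107) [-0.14  0.08 11.83]
```

View pics/o1.png

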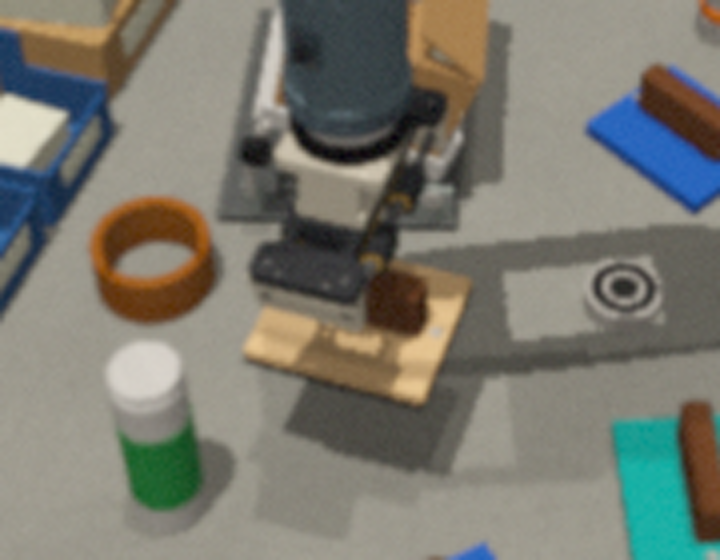

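Run:
```python
from wp import *; from planes import *
f=lambda p:[(190+x/3.7,100+y/3.7) for x,y in p]
for k,p in [("far",[(212,222),(245,222),(245,345),(195,340)])]:
    c,nn,s_,a,b=fit(poly("side","m",f(p))); nn=M.T@nn*np.sign(nn[2]); print(k,c,rel(c).round(1),nn.round(3),"alpha",np.arctan2(nn[0],nn[2]),a,b)
t=[(float(x),float(y),345.) for x,y,_ in [T]]
c,nn,s_,a,b=fit(poly("top","m",[(310,185),(355,178),(358,195),(325,204)])); nn=M.T@nn*np.sign(nn[2]); print("near top",c,rel(c).round(1),nn.round(3),np.arctan2(-nn[0],nn[2]),a,b)
c,nn,s_,a,b=fit(poly("top","m",[(308,160),(350,148),(354,162),(312,175)])); nn=M.T@nn*np.sign(nn[2]); print("far top",c,rel(c).round(1),nn.round(3),np.arctan2(nn[0],nn[2]),a,b)
print("T",T)
for a in (0.4,.3,.2,.1,0,-.03):
    g=P((70,0,-3))+M@(np.array([-70*np.cos(a)+ 46*np.sin(a),0,70*np.sin(a)+46*np.cos(a)+1])) ; print(a,(g+[0,0,65]).round(1))
d=(P((0,0,44))+[0,0,65]); print("final tcp",d.round(1))
wpath([(519.9,325.8,345),tuple(P((0,0,44))[:2])+(345,)])
```

```text
far [619.7800935   27.60001122 195.07688883] [40.9  9.6 10.5] [0.378 0.001 0.926] alpha 0.387282708853443 376 400
near top [558.17797436 -39.7436488  169.39407434] [-39.  -41.3  15.2] [-0.412 -0.     0.911] 0.4249069383935709 822 826
far top [621.92433753 -23.19421326 197.08255693] [ 32.4 -40.3  16.1] [ 0.384 -0.001  0.923] 0.3937283822156433 690 712
T [589.04581242  10.27765412 169.98758903]
0.4 [585.5   9.4 306.5]
0.3 [581.2   8.4 299.3]
0.2 [577.7   7.5 291.8]
0.1 [575.    6.8 283.9]
0 [573.    6.4 275.8]
-0.03 [572.6   6.3 273.3]
final tcp [573.    6.4 275.8]
t 16.2 [518.  325.1 221.6] yaw -0.0112 F [-1.2  0.  -5.4] gap 23.7
(519.9, 325.8, 345) [  0.19  -0.08 -12.34]
(np.float64(572.9909190443741), np.float64(6.36576575837417), 345) [ 5.67 31.88  0.  ]
```

>>> arm_command --moves '[[[0,0,-2.5,0],[0,0,-3.3,0],[0,0,-3.3,0],[0,0,-3.2,0],[0.3,1.5,0,-0.02],[0.6,2.5,0,-0.02],[0.6,2.8,0,-0.02],[0.6,2.8,0,-0.02]]]'

```text
clock: 16.87
eef_pos: [541.4, 229.3, 343.5]
orientation: [0.999, 0.036, -0.003, 0.001]
wrist_force: [0.5, 0.1, -4.8]
finger_gap: 24.0
```

Run:
```python
from wp import *
wpath([(585,9.4,345)])
```

```text
t 16.87 [541.4 229.3 343.5] yaw 0.0712 F [ 0.5  0.1 -4.8] gap 24.0
(585, 9.4, 345) [ 2.78 22.24 -0.15]
```

>>> arm_command --moves '[[[0.4,2.8,0,0],[0.4,2.8,0,0],[0.4,2.8,0,0],[0.4,2.8,0,0],[0.4,2.8,0,0],[0.3,2.5,0,0],[0,1.5,0,-0.05],[0,0,0,-0.1]]]'

```text
clock: 17.53
eef_pos: [577.4, 48.6, 343.1]
orientation: [0.994, 0.108, -0.003, 0.0]
wrist_force: [0.1, -0.4, -3.6]
finger_gap: 23.7
```

>>> arm_command --moves '[[[0,0,0,-0.02],[0,0,0,0],[0,0,0,0]]]'

```text
clock: 17.78
eef_pos: [577.3, 52.6, 345.1]
orientation: [0.993, 0.118, -0.002, -0.0]
wrist_force: [0.6, 0.6, -4.1]
finger_gap: 23.9
```

Run:
```python
from wp import *
wpath([(585,9.4,345),(585,9.4,315)])
grab("p")
t=cv2.imread("pics/p_side.png")[90:260,170:360]; cv2.imwrite("pics/p1.png",cv2.resize(t,None,fx=3.5,fy=3.5,interpolation=cv2.INTER_CUBIC))
```

```text
t 17.78 [577.3  52.6 345.1] yaw 0.2369 F [ 0.6  0.6 -4.1] gap 23.9
(585, 9.4, 345) [-0.26  4.38  0.01]
(585, 9.4, 315) [0. 0. 3.]
```

View pics/p1.png

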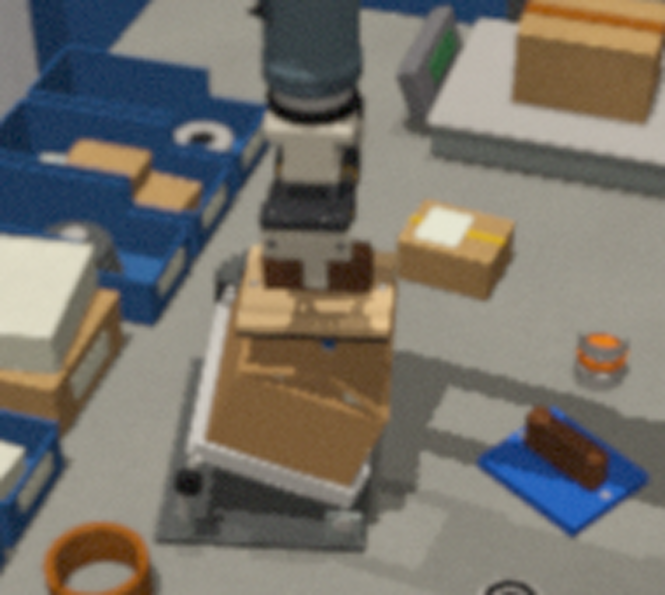

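>>> arm_command --moves '[[[-0.1,2.2,0,0],[-0.1,2.2,0,0],[0,0,1.0,0],[0,0,1.0,0],[0,0,0.8,0],[0,0,0,0],[0,0,0,0]]]'

```text
clock: 18.47
eef_pos: [585.6, 9.9, 317.8]
orientation: [0.993, 0.12, -0.001, -0.0]
wrist_force: [-0.1, -0.5, -4.0]
finger_gap: 23.6
```

Run:
```python
from wp import *
wpath([(585,9.4,310),(585.5,9.4,306.5)])
grab("q")
t=cv2.imread("pics/q_side.png")[90:260,170:360]; cv2.imwrite("pics/q1.png",cv2.resize(t,None,fx=3.5,fy=3.5,interpolation=cv2.INTER_CUBIC))
```

```text
t 18.47 [585.6   9.9 317.8] yaw 0.2396 F [-0.1 -0.5 -4. ] gap 23.6
(585, 9.4, 310) [-0.07  0.03  0.78]
(585.5, 9.4, 306.5) [0.05 0.01 0.35]
```

View pics/q1.png

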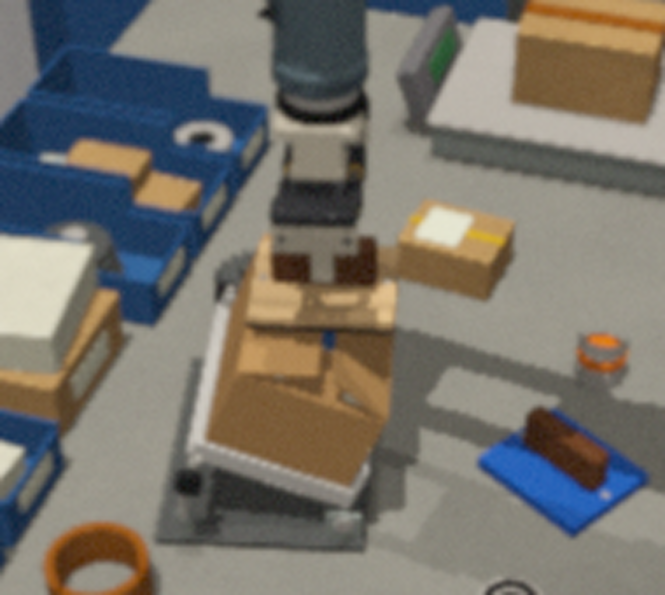

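>>> arm_command --moves '[[[0,0,0.6,0],[0,0,0.5,0],[-0.2,0,0.4,0],[-0.2,0,0.4,0],[0,0,0,0]]]'

```text
clock: 18.98
eef_pos: [582.8, 8.2, 301.2]
orientation: [0.993, 0.119, 0.002, 0.0]
wrist_force: [0.1, 1.3, 1.9]
finger_gap: 23.8
```

Run:
```python
from wp import *
wpath([(581.2,8.4,299.3),(577.7,7.5,291.8),(575,6.8,283.9),(573,6.4,275.8)]); print(sense()["moment"])
```

```text
t 18.98 [582.8   8.2 301.2] yaw 0.2388 F [0.1 1.3 1.9] gap 23.8
(581.2, 8.4, 299.3) [-0.15 -0.06  0.19]
(577.7, 7.5, 291.8) [-0.36  0.    0.75]
(575, 6.8, 283.9) [-0.28  0.    0.79]
(573, 6.4, 275.8) [-0.2  -0.01  0.81]
[ 0.35067209 -0.22102282  0.06048441]
```

>>> arm_command --moves '[[[-0.2,0,0.3,0],[-0.2,0,0.3,0],[-0.2,0,0.4,0],[-0.1,0,0.4,0],[-0.1,0,0.4,0],[0,0,0,0]]]'

```text
clock: 19.48
eef_pos: [574.6, 6.2, 283.0]
orientation: [0.993, 0.119, 0.001, 0.0]
wrist_force: [-2.6, 0.5, 3.0]
finger_gap: 24.0
```

Run:
```python
from wp import *
wpath([(575,6.8,283.9),(573,6.4,275.8)]); print(sense()["moment"])
grab("r")
t=cv2.imread("pics/r_side.png")[90:260,170:360]; cv2.imwrite("pics/r1.png",cv2.resize(t,None,fx=3.5,fy=3.5,interpolation=cv2.INTER_CUBIC))
```

```text
t 19.48 [574.6   6.2 283. ] yaw 0.2388 F [-2.6  0.5  3. ] gap 24.0
(575, 6.8, 283.9) [ 0.05 -0.05 -0.09]
(573, 6.4, 275.8) [-0.2  -0.01  0.81]
[ 0.26559889  0.00293333 -0.00431302]
```

View pics/r1.png

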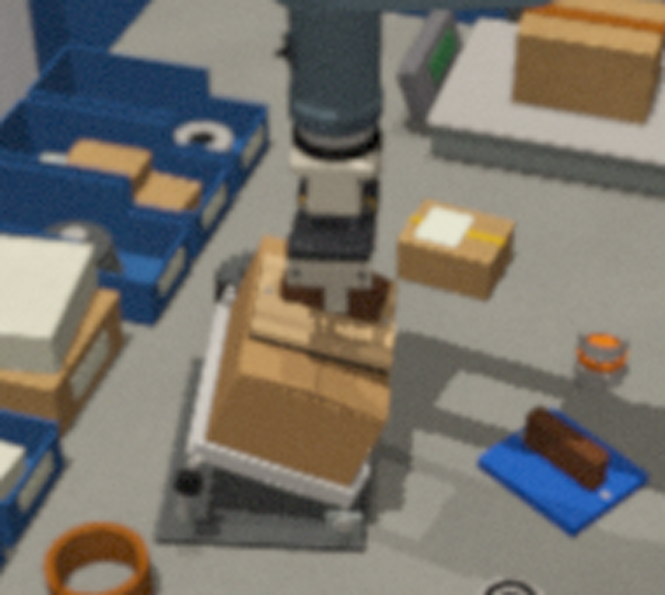

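>>> arm_command --moves '[[[-0.1,0,0.2,0],[-0.1,0,0.2,0],[0,0,0.2,0],[0,0,0,0],[0,0,0,0]]]'

```text
clock: 20.0
eef_pos: [572.8, 5.7, 276.7]
orientation: [0.993, 0.119, 0.001, 0.0]
wrist_force: [-2.5, 2.1, 5.2]
finger_gap: 23.5
```

Run:
```python
from wp import *
wpath([(573,6.4,275.8)]); print(sense()["moment"])
grab("s")
t=cv2.imread("pics/s_side.png")[120:250,200:320]; cv2.imwrite("pics/s1.png",cv2.resize(t,None,fx=4.6,fy=4.6,interpolation=cv2.INTER_CUBIC))
```

```text
t 20.0 [572.8   5.7 276.7] yaw 0.2388 F [-2.5  2.1  5.2] gap 23.5
(573, 6.4, 275.8) [ 0.04 -0.06  0.09]
[ 0.29932047  0.04147123 -0.01777967]
```

View pics/s1.png

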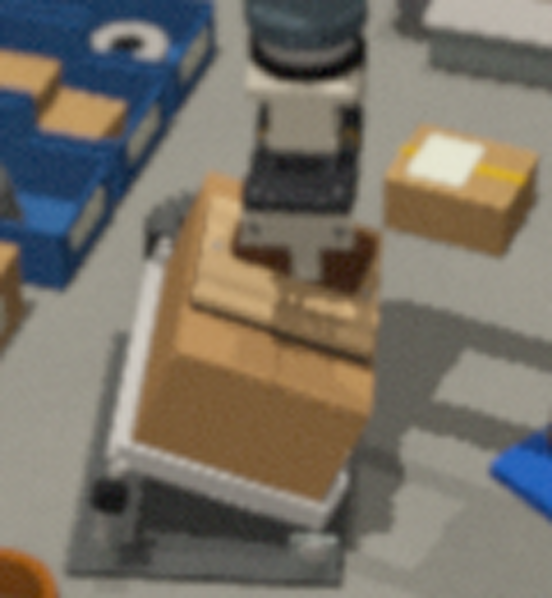

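>>> arm_command --moves '[[[0,0,0.1,0],[0,0,0,0],[0,0,0,0]]]'

```text
clock: 20.35
eef_pos: [572.7, 5.6, 275.8]
orientation: [0.993, 0.119, 0.001, 0.0]
wrist_force: [-3.2, 1.1, 6.4]
finger_gap: 24.0
```

```bash
cat > ov.py <<'E'
from wp import *; from planes import *
def ov(tag):
    wpath([(573,6.4,275.8)]); grab(tag)
    for n,(a,b,c,d) in (("side",(120,250,200,320)),("top",(110,250,230,400))):
        t=cv2.imread(f"pics/{tag}_{n}.png")[a:b,c:d]; k=4.5
        t=cv2.resize(t,None,fx=k,fy=k,interpolation=cv2.INTER_CUBIC)
        for z,x,y,col in((15,65,55,(0,0,255)),(0,70,100,(0,255,0))):
            q=proj(n,np.array([P((sx*x,sy*y,z)) for sx,sy in((1,1),(1,-1),(-1,-1),(-1,1))]))
            cv2.polylines(t,[np.round((q-[c,a]+.5)*k).astype(int)],True,col,1)
        cv2.imwrite(f"pics/{tag}_ov_{n}.png",t)
E
python3 -c "
from ov import *
ov('u')
p=[(200+x/4.6,120+y/4.6) for x,y in [(220,215),(240,225),(262,280),(205,280)]]
c,nn,s_,a,b=fit(poly('side','u',p)); print(rel(c),(M.T@nn).round(3),a,b)"
```

```text
t 20.35 [572.7   5.6 275.8] yaw 0.2388 F [-3.2  1.1  6.4] gap 24.0
(573, 6.4, 275.8) [ 0.05 -0.06 -0.  ]
[43.91140786 11.64109608 14.76549551] [-0.018  0.014 -1.   ] 92 125
```

View pics/u_ov_side.png

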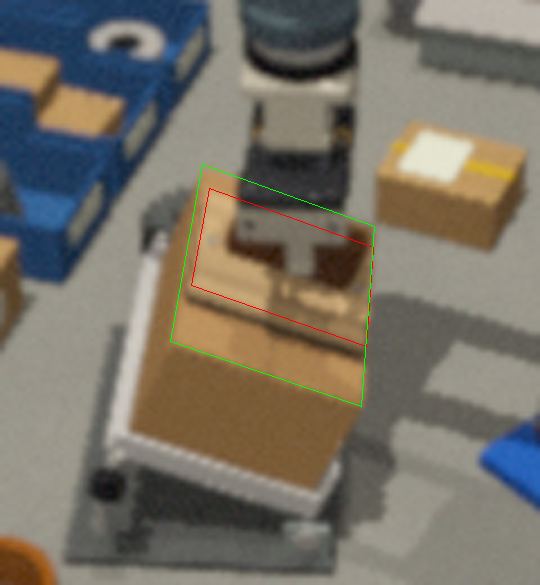

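View pics/u_ov_top.png

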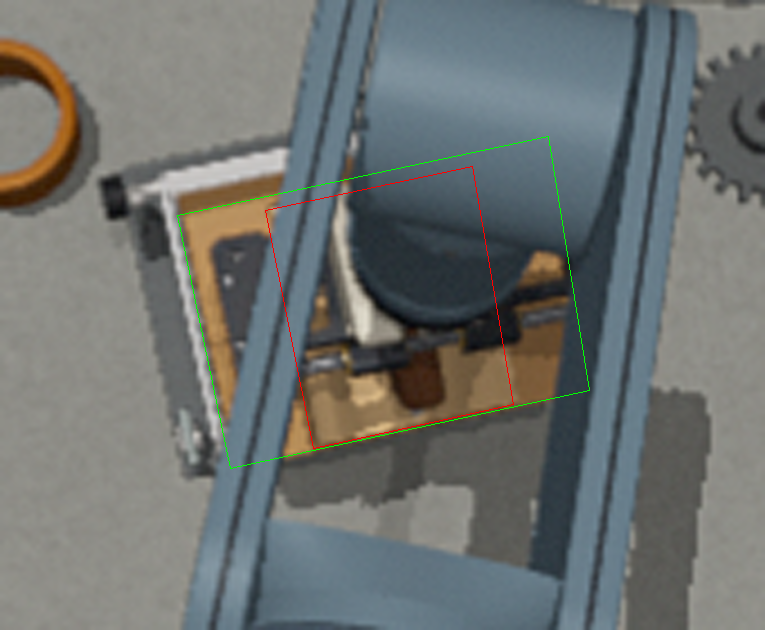

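Run:
```python
from h import *
from model import *
t=cv2.imread("pics/u_top.png")[180:225,280:365]
k=9;t=cv2.resize(t,None,fx=k,fy=k,interpolation=cv2.INTER_CUBIC)
t=np.clip(t.astype(float)*1.5,0,255).astype(np.uint8)
cv2.imwrite("pics/u3.png",t)
for z,x,y,col in((15,65,55,(0,0,255)),(0,70,100,(0,255,0))):
    q=proj("top",np.array([P((sx*x,sy*y,z)) for sx,sy in((1,1),(1,-1),(-1,-1),(-1,1))]))
    cv2.polylines(t,[np.round((q-[280,180]+.5)*k).astype(int)],True,col,1)
cv2.imwrite("pics/u4.png",t)
```

```text
(no output)
```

View pics/u4.png

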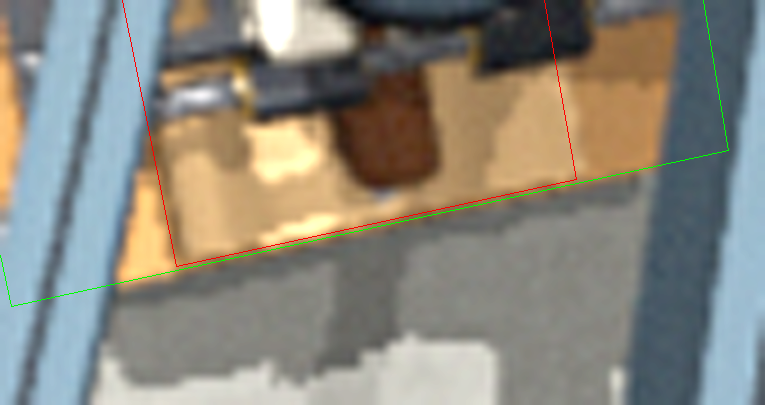

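>>> arm_command --moves '[[[0.03,0,0.06,0],[0,0,0,0],[0,0,0,0],[0,0,0,0]]]'

```text
clock: 20.78
eef_pos: [572.6, 5.6, 275.1]
orientation: [0.993, 0.119, 0.0, 0.0]
wrist_force: [-4.5, 0.9, 6.5]
finger_gap: 23.7
```

```bash
cat > ff.py <<'E'
from wp import *
for i in range(4):
    s_=sense(); f=s_["wrist_force"]; print(round(s_["clock"],2),f.round(1),"carton frame",(M.T@f).round(1),s_["eef_pos"].round(1),rel(s_["eef_pos"]-[0,0,65]).round(1)); read_camera("side")
E
python3 ff.py
```

```text
20.78 [-4.5  0.9  6.5] carton frame [-1.4  1.9  7.6] [572.6   5.6 275.1] [-0.7 -0.6 43.6]
20.83 [-3.5  1.1  6.5] carton frame [-0.5  1.9  7.2] [572.6   5.7 275.1] [-0.7 -0.6 43.6]
20.88 [-4.9  0.5  6.8] carton frame [-1.7  1.7  8.1] [572.6   5.6 275.1] [-0.7 -0.6 43.6]
20.93 [-4.9  1.3  6.8] carton frame [-1.5  2.4  8. ] [572.6   5.6 275.1] [-0.7 -0.6 43.6]
```

>>> arm_command --moves '[[[0.05,0,0.1,0],[0,0,0,0],[0,0,0,0],[0,0,0,0]]]'

```text
clock: 21.32
eef_pos: [572.6, 5.6, 274.0]
orientation: [0.993, 0.119, -0.0, 0.0]
wrist_force: [-4.5, -0.3, 6.3]
finger_gap: 23.9
```

```bash
python3 ff.py
```

```text
21.32 [-4.5 -0.3  6.3] carton frame [-1.7  0.8  7.5] [572.6   5.6 274. ] [-1.1 -0.6 42.5]
21.37 [-5.8  0.3  6.8] carton frame [-2.6  1.6  8.4] [572.7   5.6 274. ] [-1.1 -0.6 42.5]
21.42 [-5.7 -0.2  7.9] carton frame [-2.3  1.2  9.4] [572.6   5.7 274. ] [-1.1 -0.6 42.5]
21.47 [-5.5 -0.7  6.7] carton frame [-2.6  0.6  8.3] [572.6   5.7 274. ] [-1.1 -0.6 42.6]
```

>>> arm_command --moves '[[[0,0,0.1,0],[0,0,0,0],[0,0,0.05,0],[0,0,0,0],[0,0,0,0]]]'

```text
clock: 21.93
eef_pos: [572.6, 5.7, 273.9]
orientation: [0.993, 0.119, 0.0, 0.0]
wrist_force: [-8.2, 0.6, 15.4]
finger_gap: 24.0
```

```bash
python3 ff.py; python3 -c "
from ov import *
ov('v')
p=[(200+x/4.6,120+y/4.6) for x,y in [(220,215),(240,225),(262,280),(205,280)]]
c,nn,s_,a,b=fit(poly('side','v',p)); print(rel(c),(M.T@nn).round(3),a,b)"
```

```text
21.93 [-8.2  0.6 15.4] carton frame [-1.5  2.6 17.2] [572.6   5.7 273.9] [-1.2 -0.6 42.5]
21.98 [-7.9 -0.1 15. ] carton frame [-1.5  1.8 16.8] [572.6   5.7 274. ] [-1.2 -0.6 42.5]
22.03 [-6.8  1.7 14.7] carton frame [-0.2  3.3 16. ] [572.6   5.7 273.9] [-1.2 -0.6 42.5]
22.08 [-8.7 -0.2 15.8] carton frame [-1.9  1.9 17.9] [572.6   5.7 273.9] [-1.2 -0.6 42.5]
t 22.13 [572.6   5.7 273.9] yaw 0.2389 F [-8.2  0.2 14.8] gap 23.9
(573, 6.4, 275.8) [ 0.06 -0.06 -0.19]
[44.00714076 11.05650814 14.2511826 ] [ 0.021  0.026 -0.999] 92 126
```

View pics/v_ov_side.png

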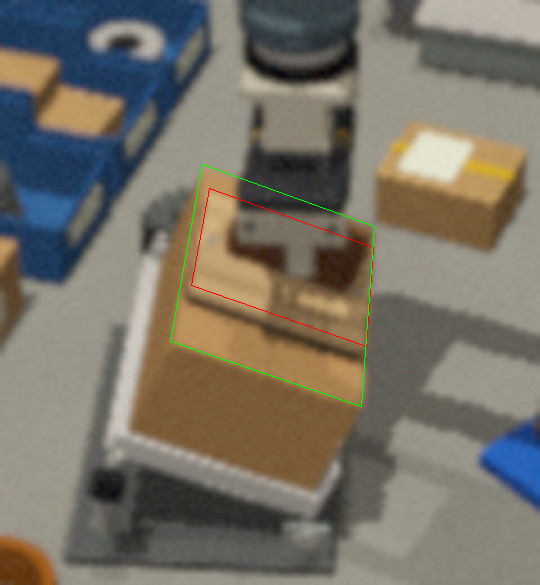

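>>> arm_command --moves '[[[0,0,-0.05,0],[0,0,0,0],[0,0,0,0],[0,0,0,0],[0,0,0,0],[0,0,0,0],[0,0,0,0],[0,0,0,0]]]'

```text
clock: 22.9
eef_pos: [572.6, 5.7, 273.9]
orientation: [0.993, 0.119, -0.0, 0.0]
wrist_force: [-7.9, 0.1, 12.1]
finger_gap: 23.9
```

```bash
python3 ff.py; python3 -c "
from planes import *; from model import *
t=cv2.imread('pics/v_side.png')[150:225,230:290]
cv2.imwrite('pics/v3.png',cv2.resize(t,None,fx=8,fy=8,interpolation=cv2.INTER_CUBIC))
f=lambda p:[(200+x/4.5,120+y/4.5) for x,y in p]
for k,p in (('near panel',[(185,305),(355,365),(355,392),(180,335)]),('pad top',[(200,250),(225,255),(265,290),(198,280)]),('far',[(207,170),(236,182),(236,200),(212,186)])):
    c,nn,s_,a,b=fit(poly('side','v',f(p))); print(k,rel(c).round(1),(M.T@nn).round(3),a,b)
"
```

```text
22.9 [-7.9  0.1 12.1] carton frame [-2.5  1.9 14. ] [572.6   5.7 273.9] [-1.2 -0.6 42.5]
22.95 [-7.5  0.8 12.9] carton frame [-1.8  2.5 14.6] [572.6   5.6 273.9] [-1.2 -0.6 42.5]
23.0 [-8.3  0.7 12.3] carton frame [-2.7  2.6 14.3] [572.6   5.6 273.9] [-1.2 -0.6 42.5]
23.05 [-6.9 -0.4 11.9] carton frame [-1.9  1.2 13.6] [572.6   5.7 274. ] [-1.2 -0.6 42.5]
near panel [ 0.1 74.6 -0.9] [-0.001  0.053 -0.999] 276 282
pad top [42.  29.2 14.1] [-0.013 -0.072  0.997] 78 81
far [ 52.4 -87.2  -1.7] [-0.14  -0.138  0.981] 23 28
```

View pics/v3.png

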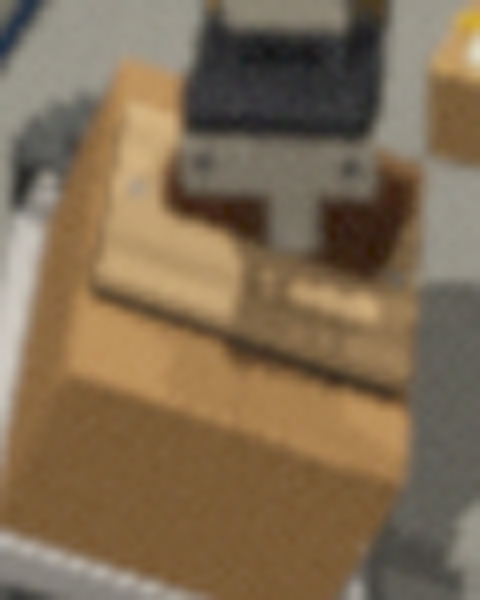

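```bash
python3 -c "
from rig import order,sense
print(sense()['clock'],sense()['wrist_force'],sense()['finger_gap']); print(order.sign_off())"
```

```text
23.1 [-7.35806826  0.1349561  12.19271313] 24.03697390901444
the job is handed in; nothing more can be done
None
```

I closed the carton and handed the job in at about 23 s, with the gripper still holding the plywood pad and pressing it on the sloping top. I folded the right and left end flaps flat first, then the near and far panels. I then took the pad by its handle and let it tip in the grip until it lay flush across the seam.

**Last checks**
- **Pressing force:** The wrist reads about 14 N along the top's normal, plus roughly 3.5 N from the pad's weight. The last push raised the force without moving the pad, so it is seated.
- **Panels:** One plane fitted to the visible part of both panels came out flat, within about 1 mm of the expected height. The strip of far panel I fitted separately had too few points to tell anything.
- **Pad position:** In the side and top pictures taken as the pad came down, its edges matched the expected outline within 1 to 2 mm. The grip point is about 1 mm from the centre of the seam.
- **Pad tilt:** The side-camera fits suggested up to 0.07 rad off level. Fits of surfaces known to be flat scattered nearly as much, so I put this down to depth noise.

**What went less well:** While I was flattening the right flap, the closed fingertips briefly pressed with about 50 N because my first height estimate was about 7 mm too low. The pictures showed no damage. I corrected the height, and later pushes stayed at about 20 N or below.

The loose parts were never touched, though I did not measure their positions again at the end.

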